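# Open two pump heads with a pin spanner and clear the parts

## Task

Strip the two pump heads for washing: with both pins of the spanner down in the ring's holes, turn each brass locking ring fully to its unlocked stop - one of the two is left-handed and you cannot see which, so feel for the way it gives. Then lift both covers off and set them upright and flat in the green tray, put every loose valve holder from the bench in the tray as well, and leave the spanner standing with its pins in the holes of its green rest block. Never turn a ring other than with both spanner pins engaged, and leave the oil can, mug and screwdriver where they are.

Things in the scene. Friction and masses are not known exactly. Their poses are not given: they have to be found in the camera images.
- head1: Pump head 1: fixed dark round housing, 114 mm across, 128 mm at its foot; origin under its centre. Carries ring 1 on top and, inside the ring, cover 1, whose tabs lie along this body's x axis.
- head2: Pump head 2: fixed dark round housing, 114 mm across, 128 mm at its foot; origin under its centre. Carries ring 2 on top and, inside the ring, cover 2, whose tabs lie along this body's x axis.
- ring1_center (a point): On the axis of head 1's brass locking ring, 8 mm below its top face (where the pin tips come to rest). x runs through the two blind pin holes, at x = +38 and -38 mm, 11 mm across, 10 mm deep, each in a 20 x 28 mm lug that points inwards over a tab of the cover; z up; turns with the ring. It looks the same turned half round. Ring 114 mm across, top face 74 mm above the table.
- ring1 (a joint): Turn of ring 1 in rad, positive anticlockwise from above; within 0.05 of zero when locked, where it is against its stop one way. It turns 0.95 rad to a stop the other way, where it is unlocked; which way that is cannot be seen. About 0.2 N m of friction all along; hard stops at both ends.
- cover1_knob (a point): On the knob of head 1's loose cover, 48 mm above its flat underside; z up. Aluminium disc 52 mm across, 12 thick, tabs out to 36 mm from the axis along x (14 wide, 6 thick); black round knob 24 mm across, top 60 mm above the underside, red band; 0.1 to 0.25 kg. In the head the underside is 50 mm above the table, keyed against turning; ring unlocked, it lifts straight up.
- ring2_center (a point): On the axis of head 2's brass locking ring, 8 mm below its top face (where the pin tips come to rest). x runs through the two blind pin holes, at x = +38 and -38 mm, 11 mm across, 10 mm deep, each in a 20 x 28 mm lug that points inwards over a tab of the cover; z up; turns with the ring. It looks the same turned half round. Ring 114 mm across, top face 74 mm above the table.
- ring2 (a joint): Turn of ring 2 in rad, positive anticlockwise from above; within 0.05 of zero when locked, where it is against its stop one way. It turns 0.95 rad to a stop the other way, where it is unlocked; which way that is cannot be seen. About 0.2 N m of friction all along; hard stops at both ends.
- cover2_knob (a point): On the knob of head 2's loose cover, 48 mm above its flat underside; z up. Aluminium disc 52 mm across, 12 thick, tabs out to 36 mm from the axis along x (14 wide, 6 thick); black round knob 24 mm across, top 60 mm above the underside, red band; 0.1 to 0.25 kg. In the head the underside is 50 mm above the table, keyed against turning; ring unlocked, it lifts straight up.
- spanner_mid (a point): Midway between the tips of the pin spanner's two pins; x from pin to pin (at +38 and -38 mm), z up along the handle. Bridge-shaped, 0.25 kg: pins 6 mm across, 8 mm long, below flat shoulders of two legs (12 x 22 mm); crossbar 88 x 22 mm, 58 to 70 mm above the pin tips; upright blue square handle 22 x 22 mm, 70 to 140 mm above the tips. Same turned half round.
- spanner_grip (a point): Centre of the gripping part of the spanner's blue handle, 108 mm above the pin tips, same axes as spanner_mid.
- rest_center (a point): Where spanner_mid lies when the spanner is home in its rest: midway between the two holes, 8 mm above the table. Fixed green block 110 x 44 mm, 16 mm high, with two blind holes 13 mm across, 11 mm deep, at x = +38 and -38 mm in this frame. The spanner starts here, shoulders on the block.
- tray_in (a point): Centre of the inner floor (4 to 5 mm above the table) of the fixed green parts tray, outside 200 mm along x by 230 mm along y, 28 mm high, walls 4 mm.
- valve1_center (a point): Delivery valve holder 1: centre, 22 mm above its foot, z along its axis. Steel hexagon foot 32 mm across corners, 14 mm high, with a round brass stem 18 mm across up to 44 mm; about 0.11 kg; stands on the bench. May be absent.
- valve2_center (a point): Delivery valve holder 2: centre, 22 mm above its foot, z along its axis. Steel hexagon foot 32 mm across corners, 14 mm high, with a round brass stem 18 mm across up to 44 mm; about 0.11 kg; stands on the bench. May be absent.
- valve3_center (a point): Delivery valve holder 3: centre, 22 mm above its foot, z along its axis. Steel hexagon foot 32 mm across corners, 14 mm high, with a round brass stem 18 mm across up to 44 mm; about 0.11 kg; stands on the bench. May be absent.
- valve4_center (a point): Delivery valve holder 4: centre, 22 mm above its foot, z along its axis. Steel hexagon foot 32 mm across corners, 14 mm high, with a round brass stem 18 mm across up to 44 mm; about 0.11 kg; stands on the bench. May be absent.
- oil_can: Bystander: yellow oil bottle, 64 mm across, 150 mm high; origin under its base.
- mug: Bystander: white mug, 80 mm across, 90 mm high; origin under its base.
- screwdriver: Bystander: screwdriver lying on the bench beyond the tray; origin at its underside.

How it is judged:
By the outcome, as a careful person would: the job done as asked, in the order asked, and still so for the second after the job is handed in, with the robot touching nothing.
Of valve1, valve2, valve3, valve4 only 2 to 4 are there at a start; the rules pass over those that are not, and their reading is None.
At some moment in a run one of valve1, valve2, valve3, valve4 may be knocked a few centimetres aside while the robot is not near it.
It also fails if it takes over 210 s, if anything falls off the work surface, if the arm or the gripper's body presses on something with over 40 N, if the wrist force passes 120 N, or if a joint passes its speed limit or range.

## Robot

A 6-joint arm with a two-finger parallel gripper is mounted at the origin on the work surface. World frame = base frame: x ahead of the robot, y to its left, z up, the work surface at z = 0. Lengths are in m, angles in degrees, forces in N, time in s.
With the tool pointing down it reaches from about 0.375 to 0.9 m from the base axis. Payload 3.1 kg.
Tool frame: the origin (TCP) lies on the centre line of the jaws, within the pads' length; the fingertips stand 17 mm ahead of it and the grasp point (between the pads) lies 2 mm behind it; y points along the fingers, x is the direction in which the jaws open and shut, and the axes are right-handed (so a half turn about y gives the same grasp; the last joint's range is limited). The gripper opens to 87 mm and grips with 3 to 60 N. Pads are 19 mm wide; open, the fingers measure 117 mm over their backs; the gripper's body (75 mm by 190 mm) begins 51 mm behind the grasp point.
Start: joints at [62.596, 30.224, 82.088, -0, 67.689, -10.227], TCP at [0.185, 0.597, 0.24] pointing down, gripper open.
Joint ranges: [-176.69, 176.69], [-43.24, 126.21], [12.49, 139.97], [-82, 262], [0, 151.66], [-163.58, 163.58]. Speed limits (degrees/s): [159.86, 159.86, 180, 180, 180, 180].

## Interface

Orientations are given as a 3x3 rotation matrix whose columns are the frame's x, y, z axes.
In Python, from rig import read_state, capture, camera_info, hand_in, trace, tip_of gives the robot as it stands.
- The arm moves only by the tool jog_arm, never from a script. Its argument "steps" is a list of rows, each an object with "fingers": the opening in per cent of the stroke, from 0 (shut) to 100 (fully open); "delta_pos": the shift along the world's x, y, z in mm, a list of three; "turn": the turn about the world's z in degrees. A call has 1 to 20 rows; each row is the pose to reach, as a shift and turn from the pose commanded when the call began; what a row does not reach only later rows make up. A row lasts 1/12 s, in which the tool goes at most 41.7 mm and 7.16 degrees, less where a joint would pass 70% of its speed; a pose out of reach is approached as far as the arm can. A call with a gripper value outside its range is refused whole. The fingers move at their own pace and stop on an object; the grip force is fixed at half the most. Time passes only in rows, so rows that repeat a pose let the fingers close. It gives the time, the measured TCP pose, the force and the opening at its end, in the units of the state.
- read_state(): the state, without advancing time (a new reading comes with each control period).
- capture(name): name is "side" or "top"; returns the picture (400x640x3 uint8, red, green, blue); there is no depth.
- camera_info(name): a dict with "fov_y" (degrees; the focal length in pixels is half the picture's height over the tangent of half this angle, whatever the lens; pixels are square), "cx", "cy" (the principal point, pixels), "view" (4x4, takes a point from world to camera coordinates). Camera axes: x right, y down, z forward; pixel columns grow to the right and rows downward; lengths in m; the calibration is good to about 2 mm. A picture is of the moment at which its call begins. camera_info takes no time and is no camera call.
- hand_in(): hands the job in, once; it reports no verdict.
Trained networks look in the newest picture that a camera, given by its name, has taken for a name from the list of things; names that differ only in an ending like _2 or _b are one class to them, and where a whole thing is asked for, a point or a joint stands for the part that bears it (a point fixed in the world has none). Each returns a list of dicts, best first, with "confidence" (0 to 1); they miss things now and then, are a little off and sometimes report something else, mostly with a low value. They report only what shows in the picture. A call takes as long as a camera call.
- trace(target, camera): "mask" (400x640 bool, what is visible of it).
- tip_of(target, camera): "position" ([x, y, z] in m, in world coordinates, good to about 4 mm: a listed point, or the origin of a listed thing).
The state is a dict: "time_s": time; "joint_positions": joint angles; "qvel": joint speeds; "tau": joint torques, N m; "position": TCP position; "tcp_rot": TCP orientation; "force": force on the tool from outside, world axes, zero at the start; "moment": the same for the moment, N m; "opening": opening from 0.0 (shut) to 1.0 (fully open).
Only numpy, scipy, OpenCV 4.12 (cv2) and the standard library are available. Lean on these libraries where they do the work, as an engineer would, in place of code of your own. Each camera call takes 0.05 s, during which the arm holds its last target.

## Working session

There is one attempt and no reset: what is moved stays moved. The work goes in short steps, Python scripts to look and compute and a tool call to move; the robot and the scene stay as the last step left them, time stands still between calls to the robot, and variables do not carry over. Pictures are saved under pics/ and viewed, and the job is handed in when it is done.

Besides the shell and the picture viewer there is one more tool, called after "Call:" in YAML: its name, and indented under it one key for each argument. jog_arm: Moves the arm, as the interface text tells. Its arguments: {"type":"object","properties":{"steps":{"type":"array","items":{"type":"object","properties":{"fingers":{"type":"number"},"delta_pos":{"type":"array","items":{"type":"number"}},"turn":{"type":"number"}}}}},"required":["steps"]}

```bash
mkdir -p pics; ls; python3 - <<'E'
from rig import *
import cv2
s=read_state(); print(s)
for n in ("side","top"):
    im=capture(n); cv2.imwrite(f"pics/{n}0.png",im[:,:,::-1]); print(camera_info(n))
E
```

```text
pics
{'time_s': 0.0, 'joint_positions': array([ 6.25969809e+01,  3.02786841e+01,  8.21572956e+01, -1.15446530e-03,
        6.76882730e+01, -1.02286686e+01]), 'qvel': array([-0.115423  ,  0.04773696,  0.15754358, -0.00468102, -0.13978568,
        0.004787  ]), 'tau': array([ 4.27174145e-04, -4.40038848e+01, -1.76591957e+01,  6.34618755e-02,
        5.82816044e-02, -1.77413253e-04]), 'position': array([0.18421349, 0.59650142, 0.23856957]), 'tcp_rot': array([[ 2.95271996e-01, -9.81549418e-04, -9.55412730e-01],
       [ 9.55410843e-01, -1.93385813e-03,  2.95273400e-01],
       [-2.13745810e-03, -9.99997648e-01,  3.66768808e-04]]), 'force': array([ 0.25179493, -0.02574079, -0.6540849 ]), 'moment': array([-0.00871271,  0.00081778,  0.00447839]), 'opening': 1.0015855180667774}
{'fov_y': 44.61066594141405, 'cx': 311.86488632685376, 'cy': 199.0649479199906, 'view': array([[ 0.95801424, -0.28662423, -0.00743421, -0.56933926],
       [-0.17046921, -0.54854609, -0.81855815,  0.22394273],
       [ 0.23054059,  0.78545767, -0.57437557,  1.06315076],
       [ 0.        ,  0.        ,  0.        ,  1.        ]])}
{'fov_y': 43.6327479403266, 'cx': 320.9754667107163, 'cy': 203.41922509117535, 'view': array([[-0.02078261, -0.99962383,  0.01789656,  0.07383579],
       [-0.99378619,  0.01869682, -0.10972433,  0.60623071],
       [ 0.10934845, -0.02006571, -0.99380093,  1.46503909],
       [ 0.        ,  0.        ,  0.        ,  1.        ]])}
```

View pics/side0.png

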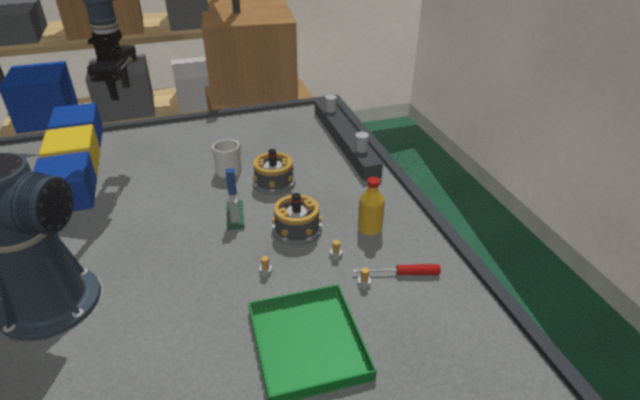

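View pics/top0.png

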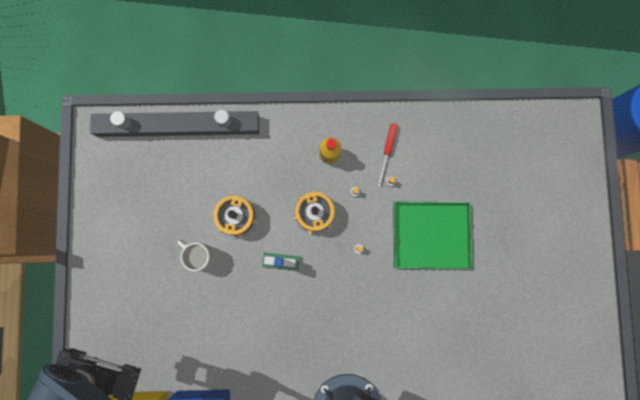

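```bash
python3 - <<'E'
from rig import *
capture("top");capture("side")
for t in "head1 head2 ring1_center ring2_center cover1_knob cover2_knob spanner_mid spanner_grip rest_center tray_in valve1_center oil_can mug screwdriver".split():
  for c in ("top","side"):
    r=tip_of(t,c)
    print(t,c,[(round(d['confidence'],2),[round(float(v),4) for v in d['position']]) for d in r])
print(read_state()['time_s'])
E
```

```text
head1 top [(0.73, [0.5734, 0.3203, -0.004]), (0.63, [0.5833, 0.0842, 0.0032])]
head1 side [(0.91, [0.5805, 0.0787, -0.0018]), (0.87, [0.5714, 0.3165, -0.0026]), (0.55, [0.454, 0.427, 0.0034])]
head2 top [(0.73, [0.5734, 0.3203, -0.004]), (0.63, [0.5833, 0.0842, 0.0032])]
head2 side [(0.91, [0.5805, 0.0787, -0.0018]), (0.87, [0.5714, 0.3165, -0.0026]), (0.55, [0.454, 0.427, 0.0034])]
ring1_center top [(0.79, [0.5757, 0.3176, 0.0666])]
ring1_center side [(0.89, [0.5725, 0.3218, 0.0683])]
ring2_center top [(0.58, [0.5823, 0.0809, 0.0664]), (0.28, [0.5752, 0.3201, 0.0022])]
ring2_center side [(0.8, [0.584, 0.0818, 0.0666])]
cover1_knob top [(0.76, [0.5716, 0.3245, 0.102])]
cover1_knob side [(0.71, [0.575, 0.3171, 0.1026])]
cover2_knob top [(0.71, [0.5795, 0.0864, 0.0968])]
cover2_knob side [(0.79, [0.5817, 0.083, 0.0968]), (0.55, [0.7641, 0.0345, -0.0003])]
spanner_mid top [(0.55, [0.4409, 0.1911, 0.0082])]
spanner_mid side [(0.61, [0.4397, 0.1877, 0.0071])]
spanner_grip top [(0.75, [0.439, 0.1863, 0.1162])]
spanner_grip side [(0.63, [0.4362, 0.1911, 0.1177])]
rest_center top [(0.62, [0.436, 0.1879, 0.0071])]
rest_center side [(0.74, [0.4355, 0.1862, 0.0111]), (0.39, [0.5823, 0.0844, -0.0009])]
tray_in top [(0.61, [0.5115, -0.2698, 0.0022])]
tray_in side [(0.74, [0.5111, -0.2646, 0.0028])]
valve1_center top [(0.65, [0.6459, -0.0375, 0.0208])]
valve1_center side [(0.73, [0.6434, -0.0385, 0.023]), (0.17, [0.5827, 0.0811, 0.0711])]
oil_can top [(0.56, [0.766, 0.0348, 0.0015])]
oil_can side [(0.88, [0.7639, 0.0353, -0.001])]
mug top [(0.97, [0.4538, 0.4296, -0.0005])]
mug side [(0.82, [0.4565, 0.4259, 0.0019])]
screwdriver top [(0.88, [0.7623, -0.1414, -0.0004]), (0.71, [0.5687, 0.3231, 0.1007])]
screwdriver side [(0.95, [0.7597, -0.1424, 0.0019])]
1.6
```

```bash
cat > h.py <<'E'
from rig import *
import numpy as np, cv2
def proj(n,P):
    c=camera_info(n); f=200/np.tan(np.radians(c['fov_y']/2)); P=np.atleast_2d(P)
    q=P@c['view'][:3,:3].T+c['view'][:3,3]
    return np.c_[c['cx']+f*q[:,0]/q[:,2], c['cy']+f*q[:,1]/q[:,2]]
def unproj(n,uv,z):
    c=camera_info(n); f=200/np.tan(np.radians(c['fov_y']/2)); R=c['view'][:3,:3]; t=c['view'][:3,3]
    uv=np.atleast_2d(uv); d=np.c_[(uv[:,0]-c['cx'])/f,(uv[:,1]-c['cy'])/f,np.ones(len(uv))]@R
    o=-R.T@t
    return o+d*((z-o[2])/d[:,2])[:,None]
def tips(t,c):
    return [(round(d['confidence'],2),[round(float(v),4) for v in d['position']]) for d in tip_of(t,c)]
def st():
    s=read_state(); R=s['tcp_rot']
    print('t',round(s['time_s'],2),'pos',np.round(s['position']*1000,1),'jawx deg',round(np.degrees(np.arctan2(R[1,0],R[0,0])),2),'F',np.round(s['force'],1),'M',np.round(s['moment'],2),'op',round(s['opening'],3),'q',np.round(s['joint_positions'],1))
    return s
def crop(n,name,u0,v0,w,h,k,im=None,marks=()):
    if im is None: im=capture(n)
    c=cv2.resize(im[v0:v0+h,u0:u0+w],None,fx=k,fy=k,interpolation=cv2.INTER_CUBIC)[:,:,::-1].copy()
    for P in marks:
        u,v=proj(n,P)[0]; x=int((u-u0+.5)*k);y=int((v-v0+.5)*k)
        cv2.drawMarker(c,(x,y),(255,0,255),cv2.MARKER_CROSS,9,1)
    cv2.imwrite('pics/'+name+'.png',c)
E
python3 - <<'E'
from h import *
for t in ("valve2_center","valve3_center","valve4_center","valve1_center"):
  for c in ("top","side"): print(t,c,tips(t,c))
a=capture("top")
crop("top","c1",200,180,150,100,5,a)
a=capture("side")
crop("side","c2",210,130,150,115,5,a)
st()
E
```

```text
valve2_center top [(0.56, [0.6705, -0.1491, 0.0223])]
valve2_center side [(0.75, [0.6732, -0.152, 0.0213])]
valve3_center top [(0.58, [0.4718, -0.0448, 0.0193])]
valve3_center side [(0.48, [0.4717, -0.0469, 0.0167])]
valve4_center top []
valve4_center side []
valve1_center top [(0.65, [0.6459, -0.0375, 0.0208])]
valve1_center side [(0.73, [0.6434, -0.0385, 0.023]), (0.17, [0.5827, 0.0811, 0.0711])]
t 2.1 pos [184.5 597.1 239.5] jawx deg 72.82 F [ 0.3 -0.  -0.5] M [ 0.   -0.01 -0.03] op 0.998 q [ 62.6  30.2  82.1  -0.   67.7 -10.2]
```

View pics/c1.png

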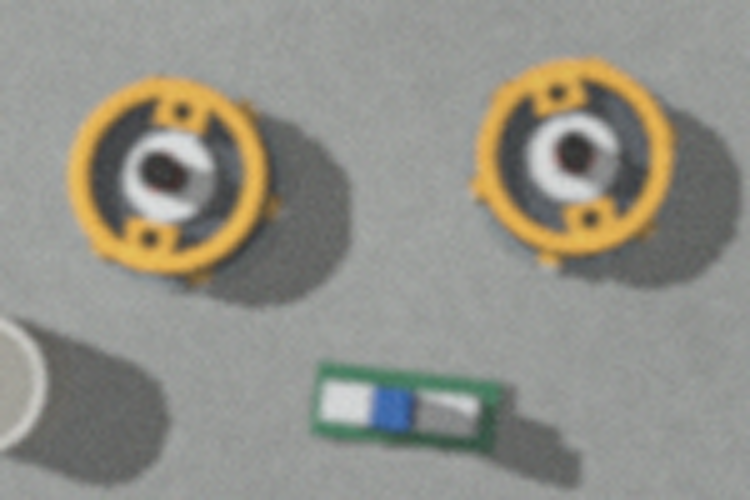

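View pics/c2.png

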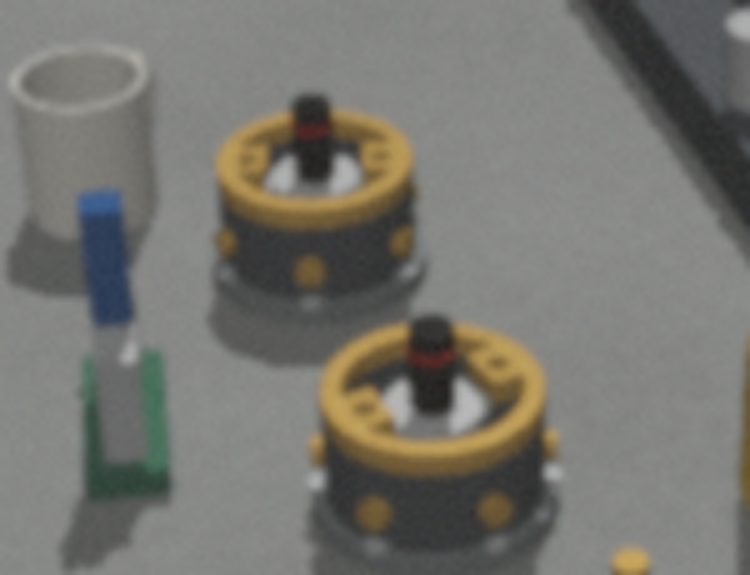

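```bash
python3 - <<'E'
from h import *
N=5
T=np.mean([capture("top").astype(float) for _ in range(N)],0); S=np.mean([capture("side").astype(float) for _ in range(N)],0)
np.save('T0.npy',T);np.save('S0.npy',S)
def dark(img,u,v,r=3.5):
    # inverse-brightness centroid vs local lug colour (red channel)
    for _ in range(3):
        yy,xx=np.mgrid[0:400,0:640]; m=(xx-u)**2+(yy-v)**2<r*r
        x=xx[m];y=yy[m];g=img[:,:,0][m]; w=np.clip(np.percentile(g,65)-g,0,None)
        u,v=(w*x).sum()/w.sum(),(w*y).sum()/w.sum()
    return u,v
for name,pts in {'r1':[(182,112),(150,238)],'r2':[(557,93),(591,217)]}.items():
    P=[]
    for x,y in pts:
        u,v=dark(T,199.5+x/5,179.5+y/5); p=unproj("top",(u,v),.0735)[0]; P.append(p)
    P=np.array(P)*1000; d=P[0]-P[1]
    print('top',name,P.round(1),'mid',P.mean(0).round(1),'len',np.hypot(*d[:2]).round(1),'ang',np.degrees(np.arctan2(d[1],d[0])).round(1))
for name,pts in {'r1':[(252,158),(377,155)],'r2':[(363,408),(497,362)]}.items():
    P=[]
    for x,y in pts:
        u,v=dark(S,209.5+x/5,129.5+y/5,3); p=unproj("side",(u,v),.0735)[0]; P.append(p)
    P=np.array(P)*1000; d=P[0]-P[1]
    print('side',name,P.round(1),'mid',P.mean(0).round(1),'len',np.hypot(*d[:2]).round(1),'ang',np.degrees(np.arctan2(d[1],d[0])).round(1))
# ring outer: orange mask
hsv=cv2.cvtColor(T.astype(np.uint8),cv2.COLOR_RGB2HSV)
for nm,box in {'r1':(210,190,258,240),'r2':(290,188,338,236)}.items():
    m=np.zeros((400,640),np.uint8); u0,v0,u1,v1=box
    m[v0:v1,u0:u1]=cv2.inRange(hsv,(10,120,120),(30,255,255))[v0:v1,u0:u1]
    m=cv2.morphologyEx(m,cv2.MORPH_OPEN,np.ones((3,3),np.uint8))
    cs,_=cv2.findContours(m,cv2.RETR_EXTERNAL,cv2.CHAIN_APPROX_NONE); c=max(cs,key=cv2.contourArea)
    e=cv2.fitEllipse(c); print(nm,e, (unproj("top",e[0],.072)[0]*1000).round(1))
# blue handle + green block
for nm,lo,hi,z in (('blue',(100,120,60),(125,255,255),.148),):
    m=cv2.inRange(hsv,lo,hi); m[:,:255]=0;m[:,310:]=0;m[:245]=0;m[285:]=0
    cs,_=cv2.findContours(m,cv2.RETR_EXTERNAL,cv2.CHAIN_APPROX_NONE); c=max(cs,key=cv2.contourArea); r=cv2.minAreaRect(c); print(nm,r)
    b=cv2.boxPoints(r); print((unproj("top",b,z)*1000).round(1))
m=cv2.inRange(hsv,(60,80,30),(90,255,160)); m[:,:255]=0;m[:,310:]=0;m[:245]=0;m[285:]=0
cs,_=cv2.findContours(m,cv2.RETR_EXTERNAL,cv2.CHAIN_APPROX_NONE); c=np.concatenate(cs); r=cv2.minAreaRect(c);b=cv2.boxPoints(r);B=unproj("top",b,.016)*1000
print(r,B.round(1),B.mean(0)); 
for i in range(4): d=B[i]-B[i-1]; print(np.hypot(*d[:2]).round(1),np.degrees(np.arctan2(d[1],d[0])).round(1))
c=camera_info("top");print((-c['view'][:3,:3].T@c['view'][:3,3]).round(3))
E
```

```text
top r1 [[612.  309.8  73.5]
 [538.7 328.5  73.5]] mid [575.3 319.2  73.5] len 75.6 ang -14.4
top r2 [[618.7  91.2  73.5]
 [545.3  73.6  73.5]] mid [582.   82.4  73.5] len 75.5 ang 13.4
side r1 [[534.8 321.   73.5]
 [599.2 318.2  73.5]] mid [567.  319.6  73.5] len 64.5 ang 177.5
side r2 [[541.9  75.5  73.5]
 [614.3  92.4  73.5]] mid [578.1  83.9  73.5] len 74.4 ang -166.9
r1 ((233.3115692138672, 214.9285125732422), (37.94767379760742, 38.544921875), 67.9949722290039) [574.4 317.7  72. ]
r2 ((314.5410461425781, 211.2672882080078), (37.86125564575195, 38.5578727722168), 39.57237243652344) [580.6  81.8  72. ]
blue ((278.0, 261.5), (7.0, 6.0), 90.0)
[[447.5 192.7 148. ]
 [447.1 176.3 148. ]
 [428.2 176.6 148. ]
 [428.5 192.9 148. ]]
((280.9301452636719, 261.4136962890625), (35.2264289855957, 13.399652481079102), 6.009006023406982) [[424.2 239.2  16. ]
 [463.7 234.7  16. ]
 [450.5 130.2  16. ]
 [411.  135.   16. ]] [437.34346584 184.77406118  16.        ]
105.1 82.8
39.7 -6.5
105.4 -97.2
39.8 173.0
[0.444 0.092 1.521]
```

Call:
jog_arm:
  steps:
    - {"delta_pos": [253, -411, -40], "turn": 10, "fingers": 60}
    - {"delta_pos": [253, -411, -40], "turn": 10, "fingers": 60}
    - {"delta_pos": [253, -411, -40], "turn": 10, "fingers": 60}
    - {"delta_pos": [253, -411, -40], "turn": 10, "fingers": 60}
    - {"delta_pos": [253, -411, -40], "turn": 10, "fingers": 60}
    - {"delta_pos": [253, -411, -40], "turn": 10, "fingers": 60}
    - {"delta_pos": [253, -411, -40], "turn": 10, "fingers": 60}
    - {"delta_pos": [253, -411, -40], "turn": 10, "fingers": 60}
    - {"delta_pos": [253, -411, -40], "turn": 10, "fingers": 60}
    - {"delta_pos": [253, -411, -40], "turn": 10, "fingers": 60}
    - {"delta_pos": [253, -411, -40], "turn": 10, "fingers": 60}
    - {"delta_pos": [253, -411, -40], "turn": 10, "fingers": 60}
    - {"delta_pos": [253, -411, -40], "turn": 10, "fingers": 60}
    - {"delta_pos": [253, -411, -40], "turn": 10, "fingers": 60}
    - {"delta_pos": [253, -411, -40], "turn": 10, "fingers": 60}
    - {"delta_pos": [253, -411, -40], "turn": 10, "fingers": 60}

```text
time_s: 3.93
position: [0.4366, 0.187, 0.1996]
tcp_rot: [[0.124, -0.001, -0.992], [0.992, 0.0, 0.124], [0.0, -1.0, 0.001]]
force: [0.1, 0.9, 0.5]
opening: 0.598
```

```bash
python3 - <<'E'
from h import *
st()
crop("side","s1",170,100,160,120,5,marks=[read_state()['position']])
E
```

```text
t 3.93 pos [436.6 187.  199.6] jawx deg 82.91 F [0.1 0.9 0.5] M [0.03 0.07 0.01] op 0.598 q [  9.7  22.2 105.6   0.   52.2 -73.3]
```

View pics/s1.png

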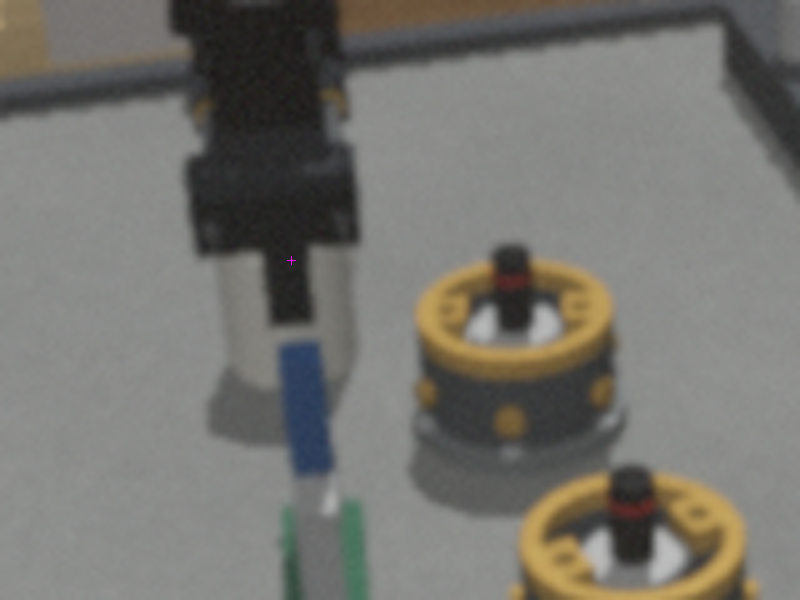

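Call:
jog_arm:
  steps:
    - {"delta_pos": [1, 0, -40], "turn": 0, "fingers": 60}
    - {"delta_pos": [1, 0, -70], "turn": 0, "fingers": 60}
    - {"delta_pos": [1, 0, -85], "turn": 0, "fingers": 60}
    - {"delta_pos": [1, 0, -85], "turn": 0, "fingers": 60}
    - {"delta_pos": [1, 0, -85], "turn": 0, "fingers": 60}
    - {"delta_pos": [1, 0, -85], "turn": 0, "fingers": 0}
    - {"delta_pos": [1, 0, -85], "turn": 0, "fingers": 0}
    - {"delta_pos": [1, 0, -85], "turn": 0, "fingers": 0}
    - {"delta_pos": [1, 0, -85], "turn": 0, "fingers": 0}
    - {"delta_pos": [1, 0, -85], "turn": 0, "fingers": 0}
    - {"delta_pos": [1, 0, -85], "turn": 0, "fingers": 0}
    - {"delta_pos": [1, 0, -85], "turn": 0, "fingers": 0}

```text
time_s: 4.98
position: [0.4388, 0.1862, 0.1149]
tcp_rot: [[0.125, 0.001, -0.992], [0.992, 0.0, 0.125], [0.0, -1.0, -0.001]]
force: [-0.1, 1.5, 2.0]
opening: 0.251
```

```bash
python3 - <<'E'
from h import *
st()
E
```

```text
t 4.98 pos [438.8 186.2 114.9] jawx deg 82.81 F [-0.1  1.5  2. ] M [ 0.12  0.04 -0.04] op 0.251 q [  9.5  31.  109.6   0.   39.4 -73.3]
```

Call:
jog_arm:
  steps:
    - {"delta_pos": [0, 0, 40], "turn": 0, "fingers": 0}
    - {"delta_pos": [0, 0, 80], "turn": 0, "fingers": 0}
    - {"delta_pos": [0, 0, 120], "turn": 0, "fingers": 0}
    - {"delta_pos": [0, 0, 130], "turn": 0, "fingers": 0}
    - {"delta_pos": [0, 0, 130], "turn": 0, "fingers": 0}
    - {"delta_pos": [0, 0, 130], "turn": 0, "fingers": 0}
    - {"delta_pos": [0, 0, 130], "turn": 0, "fingers": 0}

```text
time_s: 5.57
position: [0.4369, 0.1857, 0.2429]
tcp_rot: [[0.125, -0.004, -0.992], [0.992, -0.001, 0.125], [-0.001, -1.0, 0.004]]
force: [-0.2, 0.4, -2.4]
opening: 0.25
```

```bash
python3 - <<'E'
from h import *
s=st()
a=capture("side")
crop("side","s2",170,60,160,120,5,a,marks=[s['position']-[0,0,.107]])
a=capture("top")
crop("top","t2",200,180,150,110,5,a)
print(tips("rest_center","top"),tips("rest_center","side"),tips("spanner_mid","side"),tips("spanner_mid","top"))
E
```

```text
t 5.57 pos [436.9 185.7 242.9] jawx deg 82.82 F [-0.2  0.4 -2.4] M [ 0.02  0.   -0.02] op 0.25 q [  9.5  18.5 102.7  -0.   59.1 -73.3]
[] [(0.65, [0.4341, 0.1878, 0.01])] [(0.58, [0.4348, 0.1864, 0.1325]), (0.46, [0.4352, 0.1872, 0.0094]), (0.43, [0.5112, -0.2667, 0.0034])] [(0.38, [0.6421, -0.04, 0.0214])]
```

View pics/s2.png

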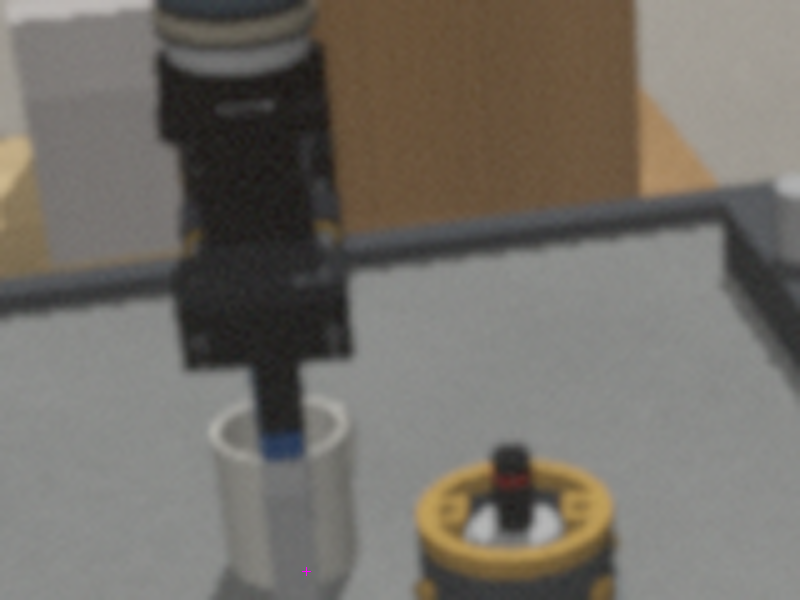

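View pics/t2.png

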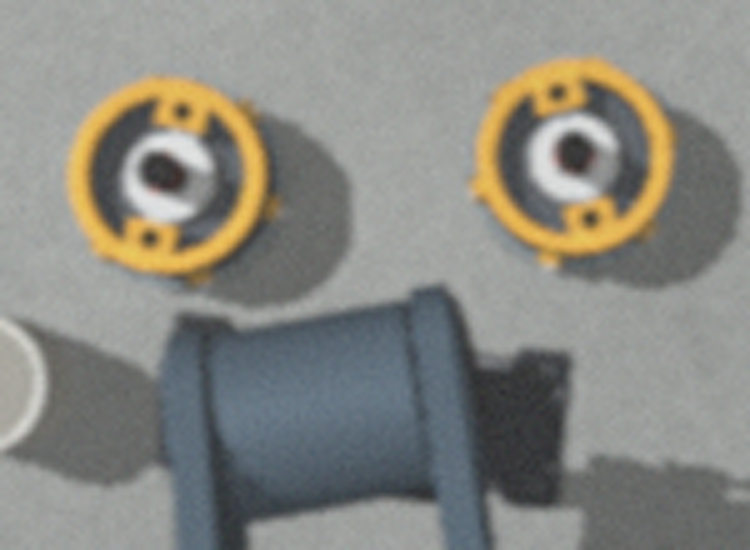

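```bash
cat >> h.py <<'E'
def spanner_edges(mid,ang):
    """list of segments (world) of spanner: two legs, bar, pins"""
    a=np.radians(ang);X=np.array([np.cos(a),np.sin(a),0]);Y=np.array([-np.sin(a),np.cos(a),0]);Z=np.array([0,0,1.])
    segs=[]
    def box(x0,x1,y0,y1,z0,z1):
        c=[mid+X*x+Y*y+Z*z for x in(x0,x1) for y in(y0,y1) for z in(z0,z1)]
        for i,j in((0,1),(2,3),(4,5),(6,7),(0,2),(1,3),(4,6),(5,7),(0,4),(1,5),(2,6),(3,7)): segs.append((c[i],c[j]))
    for s in(-1,1): box(s*.038-.006,s*.038+.006,-.011,.011,.008,.058); segs.append((mid+X*s*.038,mid+X*s*.038+Z*.008))
    box(-.044,.044,-.011,.011,.058,.070); box(-.011,.011,-.011,.011,.07,.14)
    return segs
def overlay(n,name,u0,v0,w,h,k,segs,im=None):
    if im is None: im=capture(n)
    c=cv2.resize(im[v0:v0+h,u0:u0+w],None,fx=k,fy=k,interpolation=cv2.INTER_CUBIC)[:,:,::-1].copy()
    d=c.copy()
    for p,q in segs:
        a,b=[tuple(int(round(t)) for t in (proj(n,P)[0]-[u0,v0]+.5)*k) for P in(p,q)]
        cv2.line(d,a,b,(255,0,255),1)
    cv2.imwrite('pics/'+name+'.png',np.hstack([c,d]))
E
python3 - <<'E'
from h import *
s=st()
overlay("side","s3",190,100,80,110,5,spanner_edges(s['position']-[0,0,.107],82.8))
E
```

```text
t 5.87 pos [438.1 186.  243.5] jawx deg 82.82 F [-0.8 -0.2 -3. ] M [ 0.02 -0.01  0.  ] op 0.249 q [  9.5  18.5 102.5  -0.   59.1 -73.3]
```

View pics/s3.png

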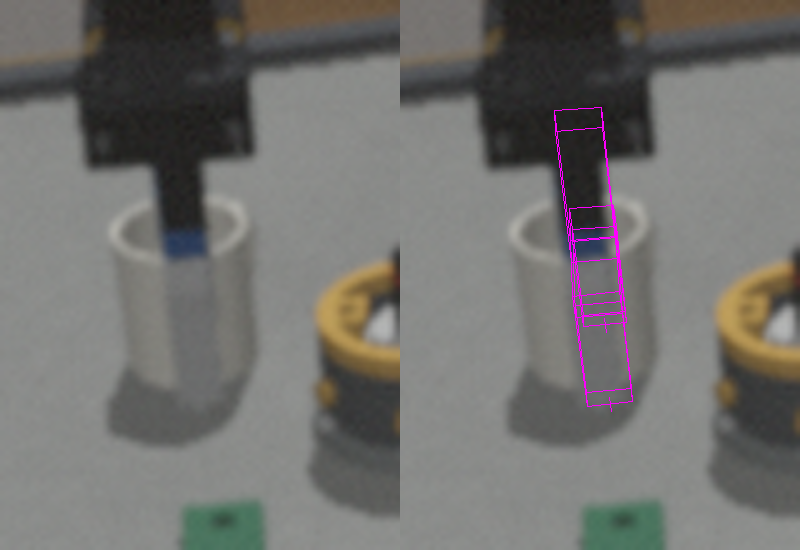

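Call:
jog_arm:
  steps:
    - {"delta_pos": [144, -103.5, -5], "turn": -69.4, "fingers": 0}
    - {"delta_pos": [144, -103.5, -5], "turn": -69.4, "fingers": 0}
    - {"delta_pos": [144, -103.5, -5], "turn": -69.4, "fingers": 0}
    - {"delta_pos": [144, -103.5, -5], "turn": -69.4, "fingers": 0}
    - {"delta_pos": [144, -103.5, -5], "turn": -69.4, "fingers": 0}
    - {"delta_pos": [144, -103.5, -5], "turn": -69.4, "fingers": 0}
    - {"delta_pos": [144, -103.5, -5], "turn": -69.4, "fingers": 0}
    - {"delta_pos": [144, -103.5, -5], "turn": -69.4, "fingers": 0}
    - {"delta_pos": [144, -103.5, -5], "turn": -69.4, "fingers": 0}
    - {"delta_pos": [144, -103.5, -5], "turn": -69.4, "fingers": 0}
    - {"delta_pos": [144, -103.5, -5], "turn": -69.4, "fingers": 0}
    - {"delta_pos": [144, -103.5, -5], "turn": -69.4, "fingers": 0}
    - {"delta_pos": [144, -103.5, -30], "turn": -69.4, "fingers": 0}
    - {"delta_pos": [144, -103.5, -50], "turn": -69.4, "fingers": 0}
    - {"delta_pos": [144, -103.5, -50], "turn": -69.4, "fingers": 0}
    - {"delta_pos": [144, -103.5, -50], "turn": -69.4, "fingers": 0}

```text
time_s: 7.25
position: [0.5816, 0.0827, 0.1935]
tcp_rot: [[0.972, -0.003, -0.233], [0.233, 0.0, 0.972], [-0.003, -1.0, 0.001]]
force: [0.0, -0.2, -1.5]
opening: 0.251
```

```bash
python3 - <<'E'
from h import *
s=st()
overlay("side","s4",250,120,80,110,5,spanner_edges(s['position']-[0,0,.107],13.4))
a=capture("top")
crop("top","t4",280,170,80,70,8,a)
E
```

```text
t 7.25 pos [581.6  82.7 193.5] jawx deg 13.5 F [ 0.  -0.2 -1.5] M [-0.03  0.   -0.03] op 0.251 q [ -2.8  30.6  90.1  -0.   59.5 -16.3]
```

View pics/s4.png

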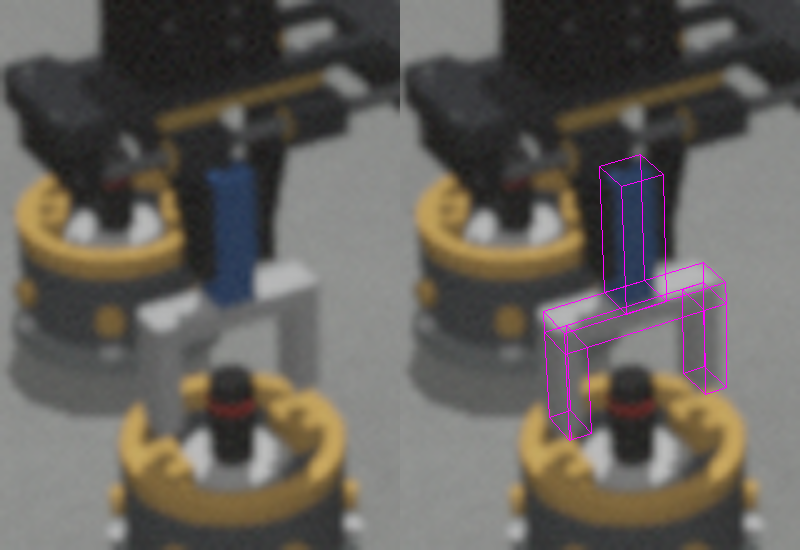

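View pics/t4.png

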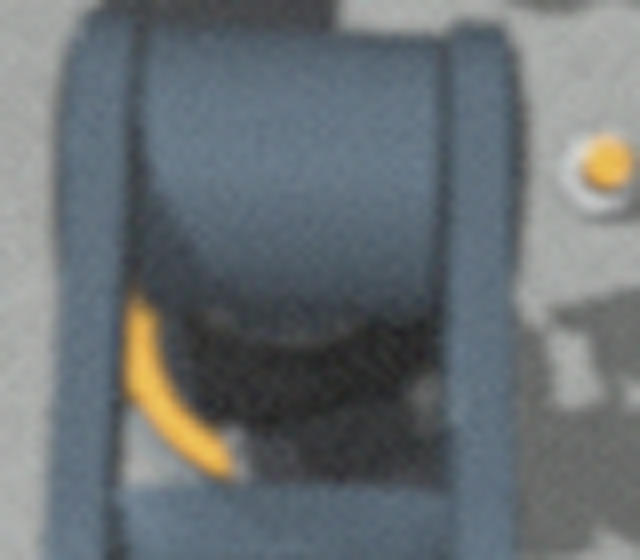

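Call:
jog_arm:
  steps:
    - {"delta_pos": [0, 0, -5], "fingers": 0}
    - {"delta_pos": [0, 0, -10], "fingers": 0}
    - {"delta_pos": [0, 0, -12], "fingers": 0}
    - {"delta_pos": [0, 0, -14], "fingers": 0}
    - {"delta_pos": [0, 0, -16], "fingers": 0}
    - {"delta_pos": [0, 0, -16], "fingers": 0}

```text
$.steps[0]: bad value
```

```bash
python3 - <<'E'
from h import *
s=st()
E
```

```text
t 7.35 pos [583.4  82.6 195.5] jawx deg 13.47 F [-0.3  1.1 -3. ] M [-0.08  0.06 -0.  ] op 0.254 q [ -2.8  30.5  90.    0.   59.4 -16.3]
```

Call:
jog_arm:
  steps:
    - {"delta_pos": [0, 0, -5], "turn": 0, "fingers": 0}
    - {"delta_pos": [0, 0, -10], "turn": 0, "fingers": 0}
    - {"delta_pos": [0, 0, -12], "turn": 0, "fingers": 0}
    - {"delta_pos": [0, 0, -14], "turn": 0, "fingers": 0}
    - {"delta_pos": [0, 0, -16], "turn": 0, "fingers": 0}
    - {"delta_pos": [0, 0, -17], "turn": 0, "fingers": 0}
    - {"delta_pos": [0, 0, -17], "turn": 0, "fingers": 0}

```text
time_s: 7.93
position: [0.5824, 0.0826, 0.1773]
tcp_rot: [[0.973, -0.0, -0.232], [0.232, 0.0, 0.973], [-0.0, -1.0, 0.0]]
force: [-0.5, -0.3, -3.0]
opening: 0.25
```

```bash
python3 - <<'E'
from h import *
s=st()
overlay("side","s5",250,120,80,110,5,spanner_edges(s['position']-[.004,0,.107],13.4))
E
```

```text
t 7.93 pos [582.4  82.6 177.3] jawx deg 13.43 F [-0.5 -0.3 -3. ] M [-0.11 -0.02  0.  ] op 0.25 q [ -2.8  31.8  90.9  -0.   57.3 -16.2]
```

View pics/s5.png

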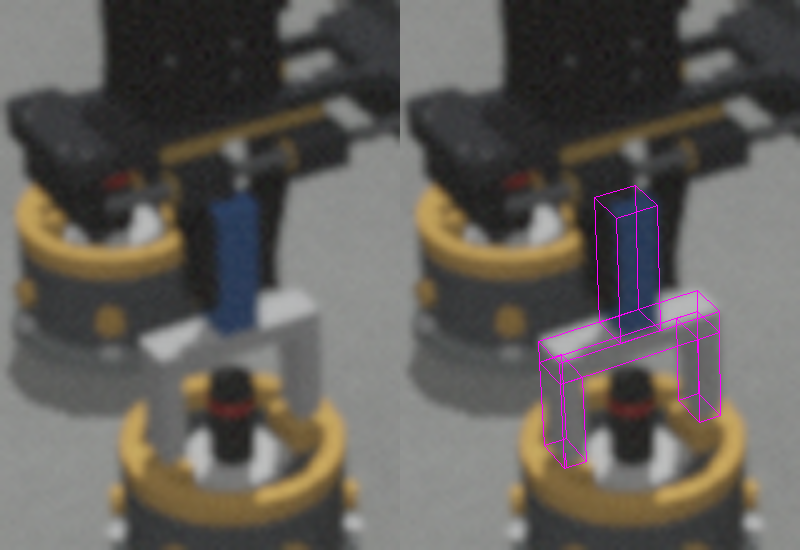

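Call:
jog_arm:
  steps:
    - {"delta_pos": [0, 0, -2], "turn": 0, "fingers": 0}
    - {"delta_pos": [0, 0, -3], "turn": 0, "fingers": 0}
    - {"delta_pos": [0, 0, -4], "turn": 0, "fingers": 0}
    - {"delta_pos": [0, 0, -4.5], "turn": 0, "fingers": 0}
    - {"delta_pos": [0, 0, -4.5], "turn": 0, "fingers": 0}

```text
time_s: 8.4
position: [0.5825, 0.0826, 0.1731]
tcp_rot: [[0.973, 0.0, -0.232], [0.232, -0.0, 0.973], [0.0, -1.0, -0.0]]
force: [-0.8, 0.0, -3.6]
opening: 0.251
```

```bash
python3 - <<'E'
from h import *
s=st()
E
```

```text
t 8.4 pos [582.5  82.6 173.1] jawx deg 13.43 F [-0.8  0.  -3.6] M [-0.03  0.14  0.02] op 0.251 q [ -2.8  32.2  91.1  -0.   56.7 -16.2]
```

Call:
jog_arm:
  steps:
    - {"delta_pos": [0, 0, -0.5], "turn": 2, "fingers": 0}
    - {"delta_pos": [0, 0, -0.5], "turn": 4, "fingers": 0}
    - {"delta_pos": [0, 0, -0.5], "turn": 5, "fingers": 0}
    - {"delta_pos": [0, 0, -0.5], "turn": 6, "fingers": 0}
    - {"delta_pos": [0, 0, -0.5], "turn": 6, "fingers": 0}

```text
time_s: 8.82
position: [0.5828, 0.0829, 0.173]
tcp_rot: [[0.944, 0.001, -0.331], [0.331, 0.001, 0.944], [0.001, -1.0, 0.001]]
force: [-0.1, 1.9, 2.3]
opening: 0.248
```

```bash
python3 - <<'E'
from h import *
s=st()
E
```

```text
t 8.82 pos [582.8  82.9 173. ] jawx deg 19.31 F [-0.1  1.9  2.3] M [ 0.29  0.27 -0.69] op 0.248 q [ -2.8  32.2  91.1   0.1  56.7 -22.2]
```

Call:
jog_arm:
  steps:
    - {"delta_pos": [0, 0, 0], "turn": -4, "fingers": 0}
    - {"delta_pos": [0, 0, 0], "turn": -8, "fingers": 0}
    - {"delta_pos": [0, 0, 0], "turn": -11, "fingers": 0}
    - {"delta_pos": [0, 0, 0], "turn": -14, "fingers": 0}
    - {"delta_pos": [0, 0, 0], "turn": -16, "fingers": 0}
    - {"delta_pos": [0, 0, 0], "turn": -16, "fingers": 0}

```text
time_s: 9.32
position: [0.5826, 0.0827, 0.173]
tcp_rot: [[0.998, 0.0, -0.06], [0.06, -0.0, 0.998], [0.0, -1.0, -0.0]]
force: [-0.9, 0.8, 3.3]
opening: 0.25
```

```bash
python3 - <<'E'
from h import *
s=st()
E
```

```text
t 9.32 pos [582.6  82.7 173. ] jawx deg 3.45 F [-0.9  0.8  3.3] M [ 0.21  0.34 -0.05] op 0.25 q [-2.8 32.2 91.1 -0.  56.7 -6.2]
```

Call:
jog_arm:
  steps:
    - {"delta_pos": [0, 0, 0], "turn": -2, "fingers": 0}
    - {"delta_pos": [0, 0, 0], "turn": -4, "fingers": 0}
    - {"delta_pos": [0, 0, 0], "turn": -6, "fingers": 0}
    - {"delta_pos": [0, 0, 0], "turn": -8, "fingers": 0}
    - {"delta_pos": [0, 0, 0], "turn": -10, "fingers": 0}

```text
time_s: 9.73
position: [0.5824, 0.0825, 0.173]
tcp_rot: [[0.994, -0.0, 0.114], [-0.114, -0.001, 0.994], [-0.0, -1.0, -0.001]]
force: [-1.0, 0.9, 3.1]
opening: 0.254
```

```bash
python3 - <<'E'
from h import *
s=st()
crop("side","s6",250,120,100,110,7)
E
```

```text
t 9.73 pos [582.4  82.5 173. ] jawx deg -6.52 F [-1.   0.9  3.1] M [0.15 0.41 0.18] op 0.254 q [-2.8 32.2 91.1 -0.  56.7  3.8]
```

View pics/s6.png

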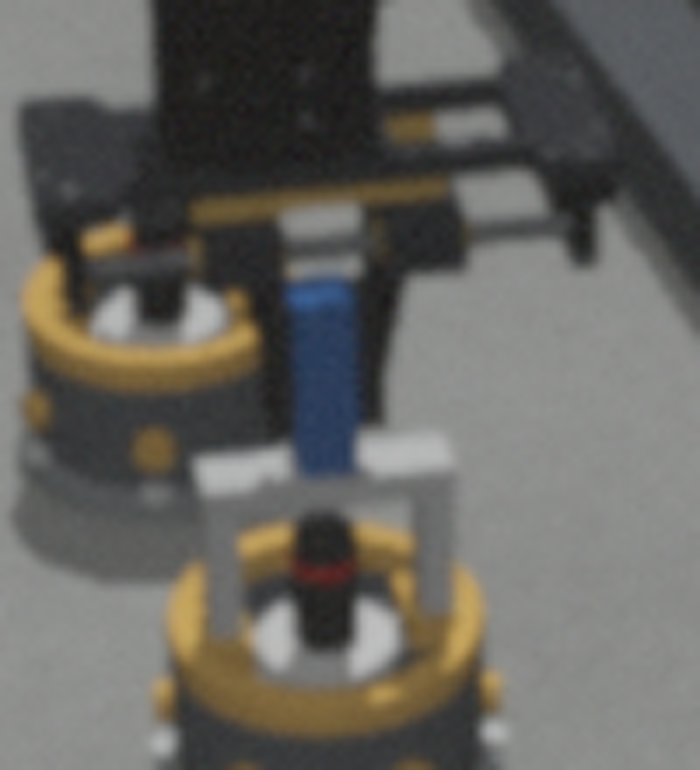

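Call:
jog_arm:
  steps:
    - {"delta_pos": [0, 0, 0], "turn": -4, "fingers": 0}
    - {"delta_pos": [0, 0, 0], "turn": -8, "fingers": 0}
    - {"delta_pos": [0, 0, 0], "turn": -12, "fingers": 0}
    - {"delta_pos": [0, 0, 0], "turn": -16, "fingers": 0}
    - {"delta_pos": [0, 0, 0], "turn": -20, "fingers": 0}
    - {"delta_pos": [0, 0, 0], "turn": -24, "fingers": 0}
    - {"delta_pos": [0, 0, 0], "turn": -28, "fingers": 0}
    - {"delta_pos": [0, 0, 0], "turn": -32, "fingers": 0}
    - {"delta_pos": [0, 0, 0], "turn": -36, "fingers": 0}
    - {"delta_pos": [0, 0, 0], "turn": -36, "fingers": 0}

```text
time_s: 10.62
position: [0.5817, 0.0821, 0.173]
tcp_rot: [[0.737, -0.002, 0.675], [-0.675, -0.002, 0.737], [-0.0, -1.0, -0.003]]
force: [-3.5, 0.6, 5.5]
opening: 0.255
```

```bash
python3 - <<'E'
from h import *
s=st()
E
```

```text
t 10.62 pos [581.7  82.1 173. ] jawx deg -42.49 F [-3.5  0.6  5.5] M [-0.22  0.77  0.18] op 0.255 q [-2.8 32.1 91.2 -0.1 56.8 39.8]
```

Call:
jog_arm:
  steps:
    - {"delta_pos": [0, 0, 0], "turn": -1, "fingers": 0}
    - {"delta_pos": [0, 0, 0], "turn": -2, "fingers": 0}
    - {"delta_pos": [0, 0, 0], "turn": -2, "fingers": 0}

```text
time_s: 10.87
position: [0.5817, 0.082, 0.1731]
tcp_rot: [[0.716, -0.002, 0.698], [-0.698, -0.002, 0.716], [0.0, -1.0, -0.003]]
force: [-3.4, -0.7, 4.7]
opening: 0.252
```

```bash
python3 - <<'E'
from h import *
s=st()
E
```

```text
t 10.87 pos [581.7  82.  173.1] jawx deg -44.24 F [-3.4 -0.7  4.7] M [-0.17  0.7   0.89] op 0.252 q [-2.8 32.1 91.2 -0.2 56.8 41.5]
```

Call:
jog_arm:
  steps:
    - {"delta_pos": [0, 0, 0], "turn": -0.7, "fingers": 0}
    - {"delta_pos": [0, 0, 0], "turn": -0.7, "fingers": 0}
    - {"delta_pos": [0, 0, 0], "turn": 1.5, "fingers": 0}
    - {"delta_pos": [0, 0, 0], "turn": 3.5, "fingers": 0}
    - {"delta_pos": [0, 0, 0], "turn": 3.5, "fingers": 0}
    - {"delta_pos": [0, 0, 0], "turn": 3.5, "fingers": 0}

```text
time_s: 11.37
position: [0.5823, 0.0822, 0.173]
tcp_rot: [[0.755, -0.0, 0.656], [-0.656, -0.001, 0.755], [0.0, -1.0, -0.001]]
force: [-1.5, -1.2, 6.0]
opening: 0.257
```

```bash
python3 - <<'E'
from h import *
s=st()
E
```

```text
t 11.37 pos [582.3  82.2 173. ] jawx deg -41.02 F [-1.5 -1.2  6. ] M [-0.19  0.66  0.15] op 0.257 q [-2.8 32.2 91.1 -0.1 56.7 38.2]
```

Call:
jog_arm:
  steps:
    - {"delta_pos": [0, 0, 10], "turn": 0, "fingers": 0}
    - {"delta_pos": [0, 0, 30], "turn": 0, "fingers": 0}
    - {"delta_pos": [0, 0, 67], "turn": 0, "fingers": 0}
    - {"delta_pos": [0, 0, 67], "turn": 0, "fingers": 0}
    - {"delta_pos": [-7, 237, 67], "turn": 26.6, "fingers": 0}
    - {"delta_pos": [-7, 237, 67], "turn": 26.6, "fingers": 0}
    - {"delta_pos": [-7, 237, 67], "turn": 26.6, "fingers": 0}
    - {"delta_pos": [-7, 237, 67], "turn": 26.6, "fingers": 0}
    - {"delta_pos": [-7, 237, 67], "turn": 26.6, "fingers": 0}
    - {"delta_pos": [-7, 237, 67], "turn": 26.6, "fingers": 0}
    - {"delta_pos": [-7, 237, 67], "turn": 26.6, "fingers": 0}
    - {"delta_pos": [-7, 237, 67], "turn": 26.6, "fingers": 0}
    - {"delta_pos": [-7, 237, 67], "turn": 26.6, "fingers": 0}
    - {"delta_pos": [-7, 237, 67], "turn": 26.6, "fingers": 0}
    - {"delta_pos": [-7, 237, 40], "turn": 26.6, "fingers": 0}
    - {"delta_pos": [-7, 237, 20], "turn": 26.6, "fingers": 0}
    - {"delta_pos": [-7, 237, 20], "turn": 26.6, "fingers": 0}
    - {"delta_pos": [-7, 237, 20], "turn": 26.6, "fingers": 0}

```text
time_s: 12.87
position: [0.5751, 0.3179, 0.1914]
tcp_rot: [[0.968, -0.003, 0.252], [-0.252, -0.001, 0.968], [-0.003, -1.0, -0.002]]
force: [0.7, 0.8, -1.7]
opening: 0.25
```

```bash
python3 - <<'E'
from h import *
s=st()
overlay("side","s7",210,80,80,110,5,spanner_edges(s['position']-[.004,0,.107],-14.4))
crop("top","t7",270,180,80,60,8)
E
```

```text
t 12.87 pos [575.1 317.9 191.4] jawx deg -14.6 F [ 0.7  0.8 -1.7] M [-0.12  0.04 -0.01] op 0.25 q [19.2 35.8 79.6 -0.  64.8 33.8]
```

View pics/s7.png

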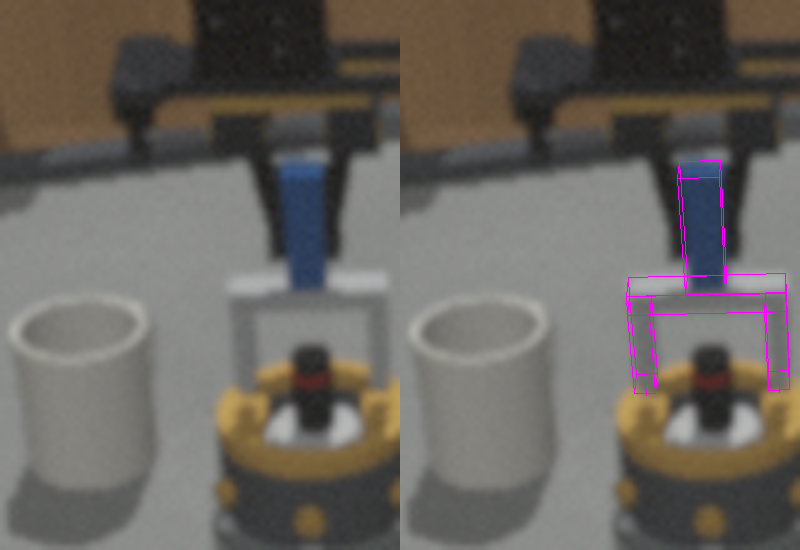

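View pics/t7.png

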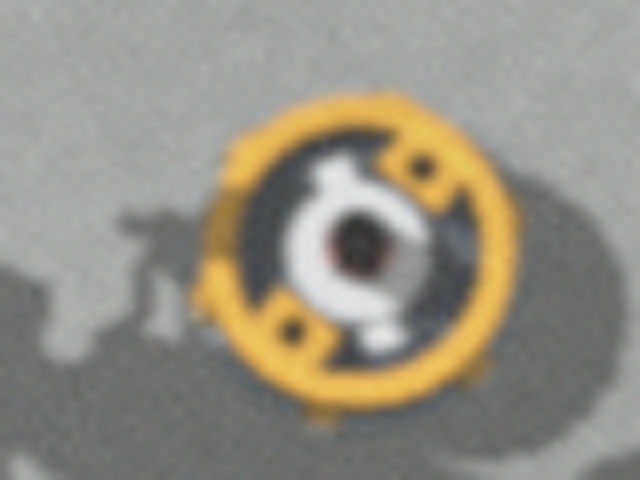

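Call:
jog_arm:
  steps:
    - {"delta_pos": [0.3, 0.7, -5], "turn": 0.2, "fingers": 0}
    - {"delta_pos": [0.3, 0.7, -9], "turn": 0.2, "fingers": 0}
    - {"delta_pos": [0.3, 0.7, -11], "turn": 0.2, "fingers": 0}
    - {"delta_pos": [0.3, 0.7, -13], "turn": 0.2, "fingers": 0}
    - {"delta_pos": [0.3, 0.7, -15], "turn": 0.2, "fingers": 0}
    - {"delta_pos": [0.3, 0.7, -15], "turn": 0.2, "fingers": 0}

```text
time_s: 13.47
position: [0.5755, 0.3203, 0.1771]
tcp_rot: [[0.969, -0.001, 0.246], [-0.246, -0.0, 0.969], [-0.001, -1.0, -0.0]]
force: [0.2, -0.0, -2.1]
opening: 0.252
```

```bash
python3 - <<'E'
from h import *
s=st()
P=unproj("top",[(269.5+424/8,179.5+167/8),(269.5+293/8,179.5+331/8)],.0735); d=P[0]-P[1]
print(P.mean(0),np.hypot(*d[:2]),np.degrees(np.arctan2(d[1],d[0])))
E
```

```text
t 13.47 pos [575.5 320.3 177.1] jawx deg -14.27 F [ 0.2 -0.  -2.1] M [-0.13  0.09  0.04] op 0.252 q [19.4 36.8 80.2 -0.  63.1 33.7]
[0.58243139 0.08240782 0.0735    ] 0.07657298214390833 -39.591889259265585
```

Call:
jog_arm:
  steps:
    - {"delta_pos": [0, -0.5, -2], "turn": 0, "fingers": 0}
    - {"delta_pos": [0, -0.5, -3], "turn": 0, "fingers": 0}
    - {"delta_pos": [0, -0.5, -4], "turn": 0, "fingers": 0}
    - {"delta_pos": [0, -0.5, -4.3], "turn": 0, "fingers": 0}
    - {"delta_pos": [0, -0.5, -4.3], "turn": 0, "fingers": 0}

```text
time_s: 13.88
position: [0.5759, 0.3199, 0.1732]
tcp_rot: [[0.969, -0.0, 0.247], [-0.247, 0.0, 0.969], [-0.0, -1.0, 0.0]]
force: [0.2, -0.2, -2.8]
opening: 0.251
```

```bash
python3 - <<'E'
from h import *
s=st()
E
```

```text
t 13.88 pos [575.9 319.9 173.2] jawx deg -14.28 F [ 0.2 -0.2 -2.8] M [-0.14  0.1  -0.01] op 0.251 q [19.3 37.  80.4  0.  62.6 33.6]
```

Call:
jog_arm:
  steps:
    - {"delta_pos": [0, 0, 0], "turn": -2, "fingers": 0}
    - {"delta_pos": [0, 0, 0], "turn": -4, "fingers": 0}
    - {"delta_pos": [0, 0, 0], "turn": -5, "fingers": 0}
    - {"delta_pos": [0, 0, 0], "turn": -5.5, "fingers": 0}
    - {"delta_pos": [0, 0, 0], "turn": -5.5, "fingers": 0}

```text
time_s: 14.3
position: [0.5755, 0.3192, 0.1732]
tcp_rot: [[0.941, -0.001, 0.338], [-0.338, -0.001, 0.941], [-0.0, -1.0, -0.002]]
force: [-0.5, -2.0, -1.3]
opening: 0.252
```

```bash
python3 - <<'E'
from h import *
s=st()
E
```

```text
t 14.3 pos [575.5 319.2 173.2] jawx deg -19.73 F [-0.5 -2.  -1.3] M [-0.75  0.31  0.18] op 0.252 q [19.3 37.  80.4 -0.1 62.6 39.1]
```

Call:
jog_arm:
  steps:
    - {"delta_pos": [0, 0, 0], "turn": -1, "fingers": 0}
    - {"delta_pos": [0, 0, 0], "turn": -2, "fingers": 0}
    - {"delta_pos": [0, 0, 0], "turn": -2, "fingers": 0}

```text
time_s: 14.55
position: [0.5756, 0.3193, 0.1732]
tcp_rot: [[0.929, -0.001, 0.371], [-0.371, -0.001, 0.929], [-0.0, -1.0, -0.002]]
force: [-1.6, -2.5, -1.0]
opening: 0.25
```

```bash
python3 - <<'E'
from h import *
s=st()
E
```

```text
t 14.55 pos [575.6 319.3 173.2] jawx deg -21.76 F [-1.6 -2.5 -1. ] M [-0.93  0.39  0.4 ] op 0.25 q [19.3 37.  80.4 -0.1 62.6 41.1]
```

Call:
jog_arm:
  steps:
    - {"delta_pos": [0, 0, 0], "turn": 4, "fingers": 0}
    - {"delta_pos": [0, 0, 0], "turn": 8, "fingers": 0}
    - {"delta_pos": [0, 0, 0], "turn": 11, "fingers": 0}
    - {"delta_pos": [0, 0, 0], "turn": 13, "fingers": 0}
    - {"delta_pos": [0, 0, 0], "turn": 15, "fingers": 0}
    - {"delta_pos": [0, 0, 0], "turn": 15, "fingers": 0}

```text
time_s: 15.05
position: [0.5758, 0.3195, 0.1732]
tcp_rot: [[0.993, -0.0, 0.119], [-0.119, -0.0, 0.993], [-0.0, -1.0, -0.0]]
force: [-0.7, -2.4, -3.0]
opening: 0.248
```

```bash
python3 - <<'E'
from h import *
s=st()
E
```

```text
t 15.05 pos [575.8 319.5 173.2] jawx deg -6.82 F [-0.7 -2.4 -3. ] M [-0.87  0.32 -0.11] op 0.248 q [19.3 37.  80.4 -0.  62.6 26.1]
```

Call:
jog_arm:
  steps:
    - {"delta_pos": [0, 0, 0], "turn": 1, "fingers": 0}
    - {"delta_pos": [0, 0, 0], "turn": 2, "fingers": 0}
    - {"delta_pos": [0, 0, 0], "turn": 3, "fingers": 0}

```text
time_s: 15.3
position: [0.5758, 0.3195, 0.1732]
tcp_rot: [[0.998, -0.0, 0.065], [-0.065, -0.0, 0.998], [-0.0, -1.0, -0.001]]
force: [-1.5, -4.4, -1.9]
opening: 0.252
```

```bash
python3 - <<'E'
from h import *
s=st()
E
```

```text
t 15.3 pos [575.8 319.5 173.2] jawx deg -3.73 F [-1.5 -4.4 -1.9] M [-1.05  0.26 -0.2 ] op 0.252 q [19.3 37.1 80.4 -0.  62.6 23.1]
```

Moment is steady near 0.2 this way (the other way it was rising), so it gives anticlockwise; continue and look.

Call:
jog_arm:
  steps:
    - {"delta_pos": [0, 0, 0], "turn": 3, "fingers": 0}
    - {"delta_pos": [0, 0, 0], "turn": 5, "fingers": 0}
    - {"delta_pos": [0, 0, 0], "turn": 7, "fingers": 0}

```text
time_s: 15.55
position: [0.5759, 0.3197, 0.1732]
tcp_rot: [[0.998, -0.0, -0.058], [0.058, -0.0, 0.998], [-0.0, -1.0, -0.0]]
force: [-0.7, -3.0, -2.0]
opening: 0.247
```

```bash
python3 - <<'E'
from h import *
s=st()
crop("side","s8",220,80,80,110,6)
E
```

```text
t 15.55 pos [575.9 319.7 173.2] jawx deg 3.33 F [-0.7 -3.  -2. ] M [-1.02  0.24 -0.18] op 0.247 q [19.3 37.1 80.4 -0.  62.6 16. ]
```

View pics/s8.png

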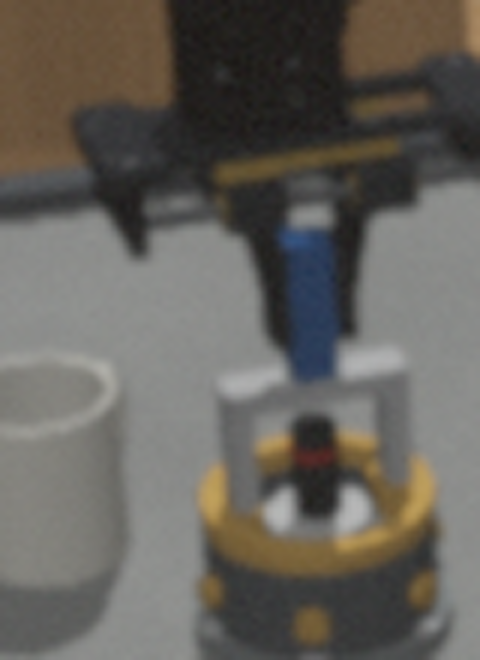

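Call:
jog_arm:
  steps:
    - {"delta_pos": [0, 0, 0], "turn": 4, "fingers": 0}
    - {"delta_pos": [0, 0, 0], "turn": 8, "fingers": 0}
    - {"delta_pos": [0, 0, 0], "turn": 12, "fingers": 0}
    - {"delta_pos": [0, 0, 0], "turn": 16, "fingers": 0}
    - {"delta_pos": [0, 0, 0], "turn": 20, "fingers": 0}
    - {"delta_pos": [0, 0, 0], "turn": 24, "fingers": 0}
    - {"delta_pos": [0, 0, 0], "turn": 28, "fingers": 0}
    - {"delta_pos": [0, 0, 0], "turn": 32, "fingers": 0}
    - {"delta_pos": [0, 0, 0], "turn": 35, "fingers": 0}
    - {"delta_pos": [0, 0, 0], "turn": 38, "fingers": 0}
    - {"delta_pos": [0, 0, 0], "turn": 38, "fingers": 0}

```text
time_s: 16.52
position: [0.5762, 0.3205, 0.1732]
tcp_rot: [[0.753, 0.001, -0.658], [0.658, 0.002, 0.753], [0.002, -1.0, 0.001]]
force: [0.5, -2.0, -3.6]
opening: 0.255
```

```bash
python3 - <<'E'
from h import *
s=st()
E
```

```text
t 16.52 pos [576.2 320.5 173.2] jawx deg 41.17 F [ 0.5 -2.  -3.6] M [-0.5  -0.   -0.33] op 0.255 q [ 19.4  37.1  80.4   0.1  62.5 -21.9]
```

Call:
jog_arm:
  steps:
    - {"delta_pos": [0, 0, 0], "turn": 1, "fingers": 0}
    - {"delta_pos": [0, 0, 0], "turn": 2, "fingers": 0}
    - {"delta_pos": [0, 0, 0], "turn": 2, "fingers": 0}

```text
time_s: 16.77
position: [0.5763, 0.3204, 0.1732]
tcp_rot: [[0.73, 0.001, -0.684], [0.684, 0.002, 0.73], [0.002, -1.0, 0.001]]
force: [1.4, -1.1, -4.4]
opening: 0.254
```

```bash
python3 - <<'E'
from h import *
s=st()
E
```

```text
t 16.77 pos [576.3 320.4 173.2] jawx deg 43.13 F [ 1.4 -1.1 -4.4] M [-0.31 -0.15 -0.91] op 0.254 q [ 19.3  37.1  80.4   0.1  62.5 -23.8]
```

Call:
jog_arm:
  steps:
    - {"delta_pos": [0, 0, 0], "turn": 0.7, "fingers": 0}
    - {"delta_pos": [0, 0, 0], "turn": 0.7, "fingers": 0}
    - {"delta_pos": [0, 0, 0], "turn": -1.5, "fingers": 0}
    - {"delta_pos": [0, 0, 0], "turn": -3.5, "fingers": 0}
    - {"delta_pos": [0, 0, 0], "turn": -3.5, "fingers": 0}
    - {"delta_pos": [0, 0, 10], "turn": -3.5, "fingers": 0}
    - {"delta_pos": [0, 0, 30], "turn": -3.5, "fingers": 0}
    - {"delta_pos": [0, 0, 67], "turn": -3.5, "fingers": 0}
    - {"delta_pos": [0, 0, 67], "turn": -3.5, "fingers": 0}
    - {"delta_pos": [-137, -133.5, 65], "turn": 39.6, "fingers": 0}
    - {"delta_pos": [-137, -133.5, 65], "turn": 39.6, "fingers": 0}
    - {"delta_pos": [-137, -133.5, 65], "turn": 39.6, "fingers": 0}
    - {"delta_pos": [-137, -133.5, 65], "turn": 39.6, "fingers": 0}
    - {"delta_pos": [-137, -133.5, 65], "turn": 39.6, "fingers": 0}
    - {"delta_pos": [-137, -133.5, 65], "turn": 39.6, "fingers": 0}
    - {"delta_pos": [-137, -133.5, 65], "turn": 39.6, "fingers": 0}
    - {"delta_pos": [-137, -133.5, 65], "turn": 39.6, "fingers": 0}
    - {"delta_pos": [-137, -133.5, 20], "turn": 39.6, "fingers": 0}
    - {"delta_pos": [-137, -133.5, 0], "turn": 39.6, "fingers": 0}
    - {"delta_pos": [-137, -133.5, 0], "turn": 39.6, "fingers": 0}

```text
time_s: 18.43
position: [0.437, 0.1864, 0.1698]
tcp_rot: [[0.126, -0.008, -0.992], [0.992, -0.001, 0.126], [-0.002, -1.0, 0.007]]
force: [-1.0, -0.5, -2.5]
opening: 0.25
```

```bash
python3 - <<'E'
from h import *
s=st()
overlay("side","s9",190,100,80,110,5,spanner_edges(s['position']-[.004,0,.107],82.8))
crop("top","t9",200,180,150,110,5)
st()
E
```

```text
t 18.43 pos [437.  186.4 169.8] jawx deg 82.74 F [-1.  -0.5 -2.5] M [-0.06  0.08  0.01] op 0.25 q [  9.6  25.2 107.    0.   48.2 -73.2]
t 18.53 pos [439.5 186.8 173. ] jawx deg 82.79 F [ 0.6 -0.9 -3.7] M [-0.02 -0.03 -0.04] op 0.246 q [  9.6  25.  106.7   0.   48.3 -73.2]
```

View pics/s9.png

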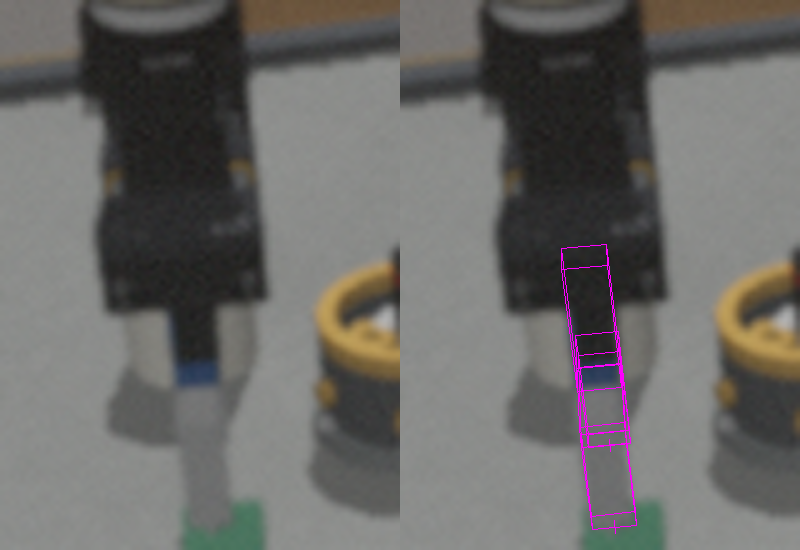

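View pics/t9.png

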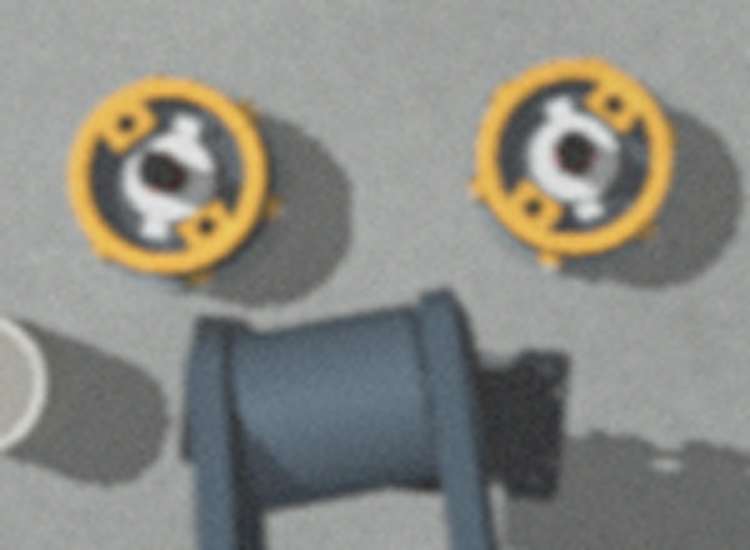

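Call:
jog_arm:
  steps:
    - {"delta_pos": [0, -0.3, -20], "turn": 0, "fingers": 0}
    - {"delta_pos": [0, -0.3, -40], "turn": 0, "fingers": 0}
    - {"delta_pos": [0, -0.3, -46], "turn": 0, "fingers": 0}
    - {"delta_pos": [0, -0.3, -50], "turn": 0, "fingers": 0}
    - {"delta_pos": [0, -0.3, -53], "turn": 0, "fingers": 0}
    - {"delta_pos": [0, -0.3, -53], "turn": 0, "fingers": 0}
    - {"delta_pos": [0, -0.3, -53], "turn": 0, "fingers": 0}

```text
time_s: 19.12
position: [0.4396, 0.1862, 0.1211]
tcp_rot: [[0.125, 0.002, -0.992], [0.992, 0.0, 0.125], [0.001, -1.0, -0.002]]
force: [-0.0, 0.3, -1.7]
opening: 0.248
```

```bash
python3 - <<'E'
from h import *
P=unproj("top",[(199.5+126/5,179.5+124/5),(199.5+206/5,179.5+226/5)],.0735); d=P[0]-P[1]
print(P.mean(0),np.hypot(*d[:2]),np.degrees(np.arctan2(d[1],d[0])))
s=st()
overlay("side","s10",190,120,80,110,5,spanner_edges(s['position']-[.004,0,.107],82.8))
st()
E
```

```text
[0.57564429 0.31928695 0.0735    ] 0.07590154597751726 37.45041781581789
t 19.12 pos [439.6 186.2 121.1] jawx deg 82.82 F [-0.   0.3 -1.7] M [-0.02 -0.03 -0.05] op 0.248 q [  9.5  30.3 109.3   0.   40.3 -73.3]
t 19.17 pos [439.6 186.2 121.1] jawx deg 82.82 F [-0.6 -0.2 -2.6] M [-0.04 -0.02 -0.  ] op 0.251 q [  9.5  30.3 109.3  -0.   40.3 -73.3]
```

View pics/s10.png

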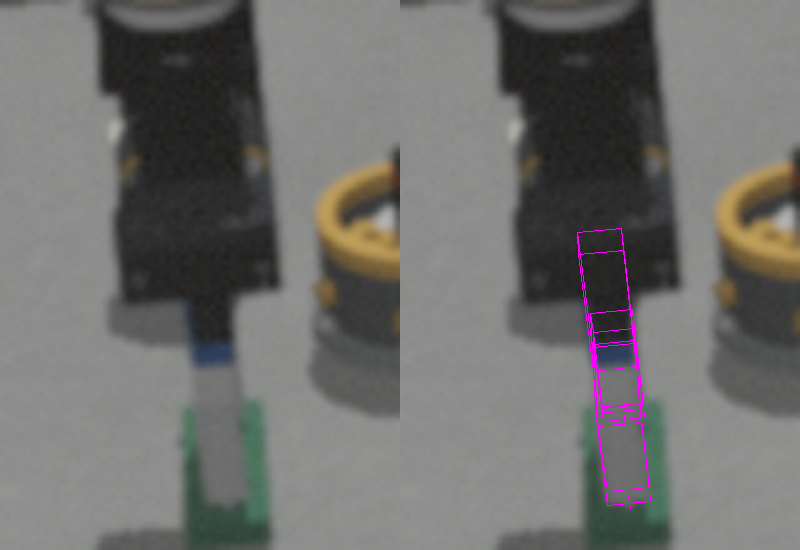

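```bash
cat >> h.py <<'E'
def dark(img,u,v,r=3.5):
    for _ in range(3):
        yy,xx=np.mgrid[0:400,0:640]; m=(xx-u)**2+(yy-v)**2<r*r
        x=xx[m];y=yy[m];g=img[:,:,0][m]; w=np.clip(np.percentile(g,65)-g,0,None)
        u,v=(w*x).sum()/w.sum(),(w*y).sum()/w.sum()
    return u,v
E
python3 - <<'E'
from h import *
T=np.mean([capture("top").astype(float) for _ in range(6)],0)
for pts in ([(126,124),(206,226)],[(613,103),(533,206)]):
    P=np.array([unproj("top",dark(T,199.5+x/5,179.5+y/5),.0735)[0] for x,y in pts]);d=P[0]-P[1]
    print(P.mean(0).round(4),np.hypot(*d[:2]).round(4),np.degrees(np.arctan2(d[1],d[0])))
T=np.load('T0.npy')
st()
E
```

```text
[0.5753 0.3188 0.0735] 0.0747 37.404073446015445
[0.5817 0.0829 0.0735] 0.0741 -39.26127187810465
t 19.47 pos [439.  186.  120.5] jawx deg 82.82 F [-0.3  0.4 -3.1] M [-0.01  0.04 -0.06] op 0.253 q [  9.5  30.4 109.3  -0.   40.3 -73.3]
```

```bash
python3 - <<'E'
from h import *
T=np.mean([capture("top").astype(float) for _ in range(4)],0)
big=cv2.resize(T[185:235,205:345].astype(np.uint8),None,fx=5.7,fy=5.7,interpolation=cv2.INTER_CUBIC)
cv2.imwrite('pics/t10.png',big[:,:,::-1])
sat=T.max(2)-T.min(2)
# white: bright & low sat
for cx,cy in ((233.3,215.5),(314.3,211.5)):
    yy,xx=np.mgrid[0:400,0:640]; 
    rad=np.hypot(xx-cx,yy-cy)
    m=(T.min(2)>150)&(sat<40)&(rad<13)
    P=unproj("top",np.c_[xx[m],yy[m]],.058); 
    c=(.5753,.3190) if cx<300 else (.5818,.0826)
    d=P[:,:2]-c; r=np.hypot(*d.T); a=np.degrees(np.arctan2(d[:,1],d[:,0]))
    k=r>.0285
    print(k.sum(), np.c_[a[k].round(),(r[k]*1000).round(1)].tolist())
E
```

```text
32 [[-7.0, 35.7], [-11.0, 36.1], [-7.0, 32.8], [-12.0, 33.2], [-17.0, 33.9], [-22.0, 34.8], [-26.0, 36.0], [-8.0, 29.9], [-13.0, 30.3], [-19.0, 31.1], [-24.0, 32.1], [-28.0, 33.3], [-26.0, 29.4], [-31.0, 30.8], [148.0, 30.7], [153.0, 29.3], [150.0, 33.2], [155.0, 31.9], [160.0, 30.8], [165.0, 30.0], [171.0, 29.5], [176.0, 29.2], [153.0, 35.8], [157.0, 34.6], [162.0, 33.6], [166.0, 32.9], [172.0, 32.4], [177.0, 32.1], [159.0, 37.3], [163.0, 36.4], [168.0, 35.7], [172.0, 35.3]]
27 [[19.0, 35.8], [15.0, 34.8], [10.0, 34.2], [5.0, 33.7], [26.0, 34.2], [21.0, 33.0], [16.0, 32.0], [11.0, 31.2], [6.0, 30.8], [0.0, 30.5], [28.0, 31.6], [23.0, 30.3], [18.0, 29.2], [-153.0, 29.2], [-177.0, 28.6], [-171.0, 29.0], [-165.0, 29.7], [-160.0, 30.6], [-155.0, 31.8], [-177.0, 31.6], [-172.0, 31.9], [-167.0, 32.5], [-162.0, 33.4], [-157.0, 34.4], [-173.0, 34.8], [-168.0, 35.4], [-163.0, 36.1]]
```

View pics/t10.png

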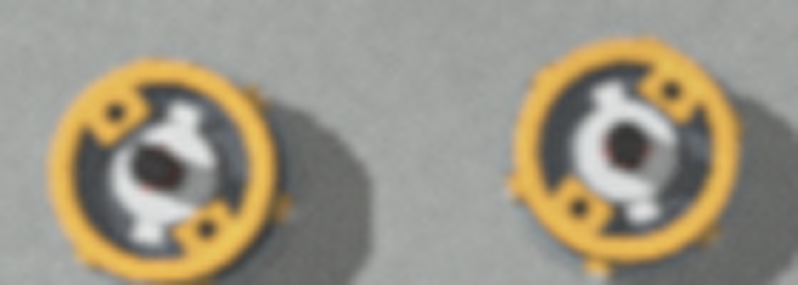

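Call:
jog_arm:
  steps:
    - {"delta_pos": [0, 0, -2], "turn": 0, "fingers": 0}
    - {"delta_pos": [0, 0, -4], "turn": 0, "fingers": 0}
    - {"delta_pos": [0, 0, -5.5], "turn": 0, "fingers": 0}
    - {"delta_pos": [0, 0, -6], "turn": 0, "fingers": 0}
    - {"delta_pos": [0, 0, -6], "turn": 0, "fingers": 0}

```text
time_s: 20.08
position: [0.4389, 0.186, 0.115]
tcp_rot: [[0.125, 0.0, -0.992], [0.992, -0.0, 0.125], [-0.0, -1.0, -0.0]]
force: [-1.2, -0.2, 7.0]
opening: 0.251
```

```bash
python3 - <<'E'
from h import *
st()
E
```

```text
t 20.08 pos [438.9 186.  115. ] jawx deg 82.82 F [-1.2 -0.2  7. ] M [-0.01  0.43  0.03] op 0.251 q [  9.5  31.  109.6  -0.   39.5 -73.3]
```

Call:
jog_arm:
  steps:
    - {"delta_pos": [0, 0, 0.5], "turn": 0, "fingers": 60}
    - {"delta_pos": [0, 0, 0.5], "turn": 0, "fingers": 60}
    - {"delta_pos": [0, 0, 0.5], "turn": 0, "fingers": 60}
    - {"delta_pos": [0, 0, 0.5], "turn": 0, "fingers": 60}
    - {"delta_pos": [0, 0, 0.5], "turn": 0, "fingers": 60}
    - {"delta_pos": [0, 0, 30], "turn": 0, "fingers": 60}
    - {"delta_pos": [0, 0, 60], "turn": 0, "fingers": 60}
    - {"delta_pos": [143.5, -103.5, 70], "turn": -60, "fingers": 60}
    - {"delta_pos": [143.5, -103.5, 70], "turn": -60, "fingers": 60}
    - {"delta_pos": [143.5, -103.5, 70], "turn": -60, "fingers": 60}
    - {"delta_pos": [143.5, -103.5, 70], "turn": -60, "fingers": 60}
    - {"delta_pos": [143.5, -103.5, 70], "turn": -60, "fingers": 60}
    - {"delta_pos": [143.5, -103.5, 70], "turn": -60, "fingers": 60}
    - {"delta_pos": [143.5, -103.5, 70], "turn": -60, "fingers": 60}
    - {"delta_pos": [143.5, -103.5, 70], "turn": -60, "fingers": 60}
    - {"delta_pos": [143.5, -103.5, 40], "turn": -60, "fingers": 60}
    - {"delta_pos": [143.5, -103.5, 35], "turn": -60, "fingers": 60}
    - {"delta_pos": [143.5, -103.5, 35], "turn": -60, "fingers": 60}

```text
time_s: 21.58
position: [0.5801, 0.0826, 0.147]
tcp_rot: [[0.921, -0.006, -0.389], [0.389, 0.0, 0.921], [-0.006, -1.0, 0.003]]
force: [-0.9, -0.1, 0.1]
opening: 0.598
```

```bash
python3 - <<'E'
from h import *
st()
im=capture("side");cv2.imwrite("pics/s11.png",im[:,:,::-1])
E
```

```text
t 21.58 pos [580.1  82.6 147. ] jawx deg 22.91 F [-0.9 -0.1  0.1] M [-0.06  0.03 -0.03] op 0.598 q [ -2.8  34.2  92.4  -0.   53.8 -25.7]
```

View pics/s11.png

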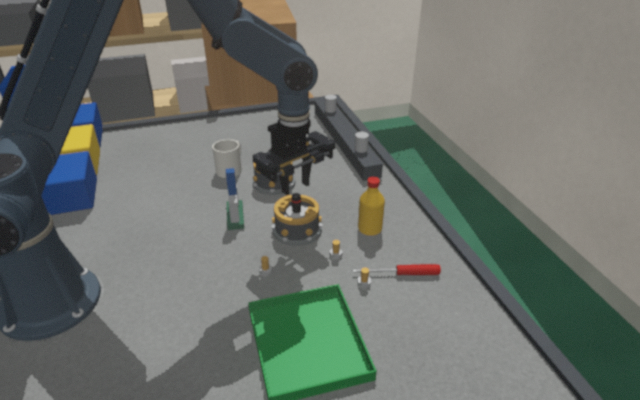

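Call:
jog_arm:
  steps:
    - {"delta_pos": [0, 0, -30], "turn": 0, "fingers": 60}
    - {"delta_pos": [0, 0, -53], "turn": 0, "fingers": 60}
    - {"delta_pos": [0, 0, -53], "turn": 0, "fingers": 60}
    - {"delta_pos": [0, 0, -53], "turn": 0, "fingers": 60}
    - {"delta_pos": [0, 0, -53], "turn": 0, "fingers": 0}
    - {"delta_pos": [0, 0, -53], "turn": 0, "fingers": 0}
    - {"delta_pos": [0, 0, -53], "turn": 0, "fingers": 0}
    - {"delta_pos": [0, 0, -53], "turn": 0, "fingers": 0}
    - {"delta_pos": [0, 0, -53], "turn": 0, "fingers": 0}
    - {"delta_pos": [0, 0, -53], "turn": 0, "fingers": 0}

```text
time_s: 22.47
position: [0.5824, 0.0825, 0.0969]
tcp_rot: [[0.922, 0.0, -0.388], [0.388, -0.0, 0.922], [0.0, -1.0, -0.0]]
force: [-0.4, -0.5, 3.6]
opening: 0.264
```

```bash
python3 - <<'E'
from h import *
st()
E
```

```text
t 22.47 pos [582.4  82.5  96.9] jawx deg 22.84 F [-0.4 -0.5  3.6] M [-0.09  0.23  0.08] op 0.264 q [ -2.8  38.5  94.   -0.   47.4 -25.6]
```

Call:
jog_arm:
  steps:
    - {"delta_pos": [0, 0, 5], "turn": 0, "fingers": 0}
    - {"delta_pos": [0, 0, 12], "turn": 0, "fingers": 0}
    - {"delta_pos": [0, 0, 25], "turn": 0, "fingers": 0}
    - {"delta_pos": [0, 0, 50], "turn": 0, "fingers": 0}
    - {"delta_pos": [0, 0, 60], "turn": 0, "fingers": 0}
    - {"delta_pos": [0, 0, 60], "turn": 0, "fingers": 0}

```text
time_s: 22.97
position: [0.5845, 0.0825, 0.1592]
tcp_rot: [[0.922, 0.007, -0.388], [0.388, -0.0, 0.922], [0.006, -1.0, -0.003]]
force: [0.0, -1.2, -2.2]
opening: 0.268
```

```bash
python3 - <<'E'
from h import *
st()
crop("side","s12",230,120,120,120,5)
E
```

```text
t 22.97 pos [584.5  82.5 159.2] jawx deg 22.83 F [ 0.  -1.2 -2.2] M [-0.09 -0.02 -0.01] op 0.268 q [ -2.8  33.3  91.8   0.   54.6 -25.6]
```

View pics/s12.png

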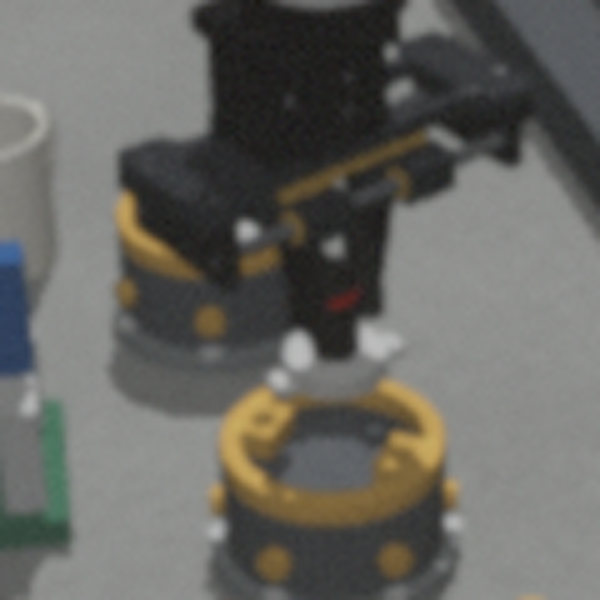

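Call:
jog_arm:
  steps:
    - {"delta_pos": [-28, -402, 0], "turn": 0, "fingers": 0}
    - {"delta_pos": [-28, -402, 0], "turn": 0, "fingers": 0}
    - {"delta_pos": [-28, -402, 0], "turn": 0, "fingers": 0}
    - {"delta_pos": [-28, -402, 0], "turn": 0, "fingers": 0}
    - {"delta_pos": [-28, -402, 0], "turn": 0, "fingers": 0}
    - {"delta_pos": [-28, -402, 0], "turn": 0, "fingers": 0}
    - {"delta_pos": [-28, -402, 0], "turn": 0, "fingers": 0}
    - {"delta_pos": [-28, -402, 0], "turn": 0, "fingers": 0}
    - {"delta_pos": [-28, -402, 0], "turn": 0, "fingers": 0}
    - {"delta_pos": [-28, -402, 0], "turn": 0, "fingers": 0}
    - {"delta_pos": [-28, -402, 0], "turn": 0, "fingers": 0}
    - {"delta_pos": [-28, -402, 0], "turn": 0, "fingers": 0}
    - {"delta_pos": [-28, -402, 0], "turn": 0, "fingers": 0}
    - {"delta_pos": [-28, -402, -40], "turn": 0, "fingers": 0}
    - {"delta_pos": [-28, -402, -80], "turn": 0, "fingers": 0}
    - {"delta_pos": [-28, -402, -95], "turn": 0, "fingers": 0}
    - {"delta_pos": [-28, -402, -95], "turn": 0, "fingers": 0}
    - {"delta_pos": [-28, -402, -95], "turn": 0, "fingers": 0}

```text
time_s: 24.52
position: [0.554, -0.3172, 0.0601]
tcp_rot: [[0.921, -0.003, -0.39], [0.39, 0.002, 0.921], [-0.001, -1.0, 0.003]]
force: [0.2, 0.3, -1.7]
opening: 0.265
```

```bash
python3 - <<'E'
from h import *
st()
crop("side","s13",240,240,160,160,5)
E
```

```text
t 24.52 pos [ 554.  -317.2   60.1] jawx deg 22.94 F [ 0.2  0.3 -1.7] M [-0.13  0.06 -0.04] op 0.265 q [-39.8  44.5  87.    0.   48.7 -62.8]
```

View pics/s13.png

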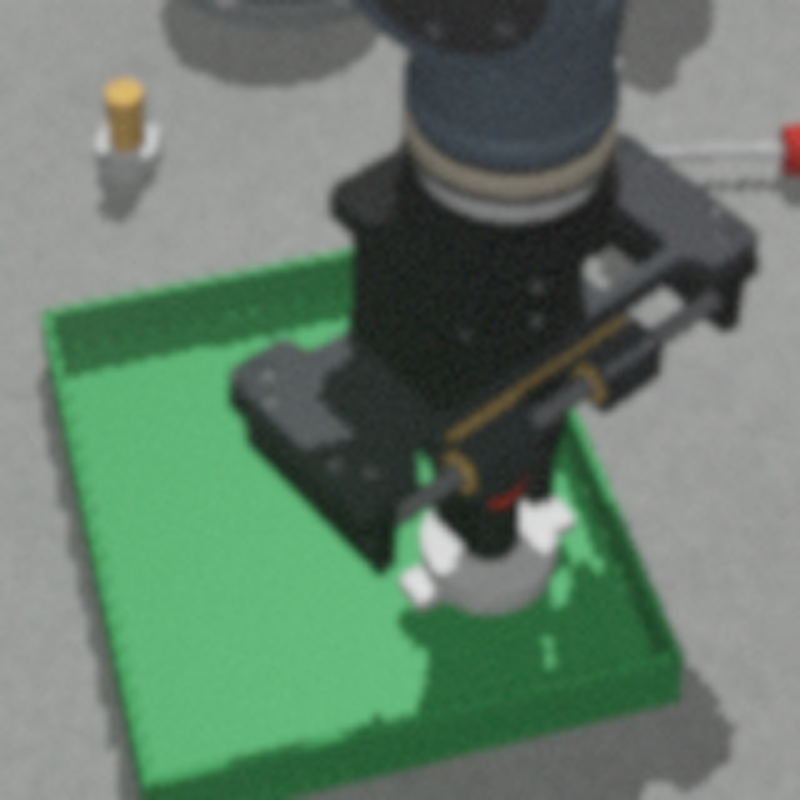

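Call:
jog_arm:
  steps:
    - {"delta_pos": [0, 0, -3], "turn": 0, "fingers": 0}
    - {"delta_pos": [0, 0, -6], "turn": 0, "fingers": 0}
    - {"delta_pos": [0, 0, -8], "turn": 0, "fingers": 0}
    - {"delta_pos": [0, 0, -8], "turn": 0, "fingers": 0}

```text
time_s: 24.9
position: [0.5545, -0.3196, 0.0538]
tcp_rot: [[0.922, 0.001, -0.388], [0.388, -0.001, 0.922], [0.0, -1.0, -0.001]]
force: [-0.4, -0.1, -1.3]
opening: 0.264
```

```bash
python3 - <<'E'
from h import *
st()
E
```

```text
t 24.9 pos [ 554.5 -319.6   53.8] jawx deg 22.82 F [-0.4 -0.1 -1.3] M [-0.09  0.03  0.01] op 0.264 q [-39.9  45.   87.1   0.   47.8 -62.8]
```

Call:
jog_arm:
  steps:
    - {"delta_pos": [0, 0, -1], "turn": 0, "fingers": 0}
    - {"delta_pos": [0, 0, -2], "turn": 0, "fingers": 0}
    - {"delta_pos": [0, 0, -2], "turn": 0, "fingers": 0}

```text
time_s: 25.15
position: [0.5543, -0.3196, 0.0512]
tcp_rot: [[0.922, -0.0, -0.388], [0.388, 0.0, 0.922], [-0.0, -1.0, 0.0]]
force: [-0.4, 0.2, -1.9]
opening: 0.264
```

```bash
python3 - <<'E'
from h import *
st()
E
```

```text
t 25.15 pos [ 554.3 -319.6   51.2] jawx deg 22.81 F [-0.4  0.2 -1.9] M [-0.06 -0.01  0.03] op 0.264 q [-40.   45.3  87.1  -0.   47.6 -62.8]
```

Call:
jog_arm:
  steps:
    - {"delta_pos": [0, 0, -0.7], "turn": 0, "fingers": 0}
    - {"delta_pos": [0, 0, -1], "turn": 0, "fingers": 0}

```text
time_s: 25.32
position: [0.5543, -0.3195, 0.051]
tcp_rot: [[0.922, -0.0, -0.388], [0.388, -0.0, 0.922], [-0.0, -1.0, -0.0]]
force: [-0.5, 0.0, 5.7]
opening: 0.268
```

```bash
python3 - <<'E'
from h import *
st()
E
```

```text
t 25.32 pos [ 554.3 -319.5   51. ] jawx deg 22.82 F [-0.5  0.   5.7] M [ 0.15  0.29 -0.01] op 0.268 q [-40.   45.3  87.1  -0.   47.6 -62.8]
```

Call:
jog_arm:
  steps:
    - {"delta_pos": [0, 0, 0.5], "turn": 0, "fingers": 60}
    - {"delta_pos": [0, 0, 0.5], "turn": 0, "fingers": 60}
    - {"delta_pos": [0, 0, 0.5], "turn": 0, "fingers": 60}
    - {"delta_pos": [0, 0, 0.5], "turn": 0, "fingers": 60}
    - {"delta_pos": [0, 0, 0.5], "turn": 0, "fingers": 60}
    - {"delta_pos": [0, 0, 20], "turn": 0, "fingers": 60}
    - {"delta_pos": [0, 0, 60], "turn": 0, "fingers": 60}
    - {"delta_pos": [0, 0, 114], "turn": 0, "fingers": 60}
    - {"delta_pos": [0, 0, 114], "turn": 0, "fingers": 60}

```text
time_s: 26.07
position: [0.5572, -0.3216, 0.1703]
tcp_rot: [[0.922, 0.008, -0.388], [0.388, -0.007, 0.922], [0.005, -1.0, -0.009]]
force: [1.3, -1.4, 0.7]
opening: 0.599
```

```bash
python3 - <<'E'
from h import *
st()
crop("side","s14",240,240,160,160,5)
for n in ('valve1_center','valve2_center','valve3_center','valve4_center'): print(n,tips(n,'side'))
E
```

```text
t 26.07 pos [ 557.2 -321.6  170.3] jawx deg 22.83 F [ 1.3 -1.4  0.7] M [-0.13 -0.02 -0.04] op 0.599 q [-39.9  35.9  83.4   0.   60.  -62.8]
valve1_center []
valve2_center [(0.48, [0.6701, -0.1499, 0.0182])]
valve3_center [(0.65, [0.4698, -0.044, 0.0171])]
valve4_center []
```

View pics/s14.png

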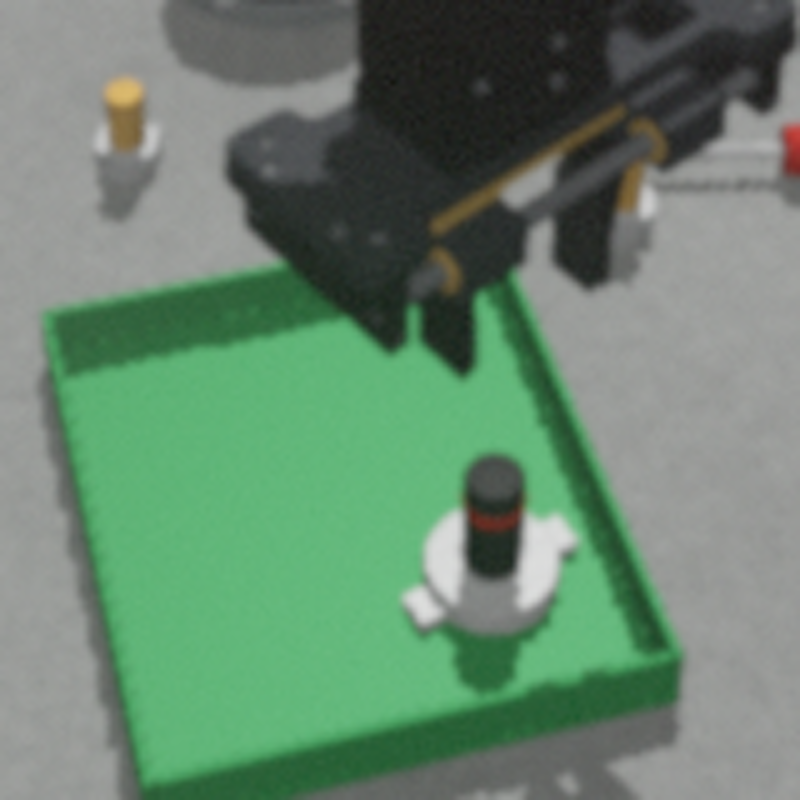

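Call:
jog_arm:
  steps:
    - {"delta_pos": [21, 638.5, 0], "turn": 0, "fingers": 60}
    - {"delta_pos": [21, 638.5, 0], "turn": 0, "fingers": 60}
    - {"delta_pos": [21, 638.5, 0], "turn": 0, "fingers": 60}
    - {"delta_pos": [21, 638.5, 0], "turn": 0, "fingers": 60}
    - {"delta_pos": [21, 638.5, 0], "turn": 0, "fingers": 60}
    - {"delta_pos": [21, 638.5, 0], "turn": 0, "fingers": 60}
    - {"delta_pos": [21, 638.5, 0], "turn": 0, "fingers": 60}
    - {"delta_pos": [21, 638.5, 0], "turn": 0, "fingers": 60}
    - {"delta_pos": [21, 638.5, 0], "turn": 0, "fingers": 60}
    - {"delta_pos": [21, 638.5, 0], "turn": 0, "fingers": 60}
    - {"delta_pos": [21, 638.5, 0], "turn": 0, "fingers": 60}
    - {"delta_pos": [21, 638.5, 0], "turn": 0, "fingers": 60}
    - {"delta_pos": [21, 638.5, 0], "turn": 0, "fingers": 60}
    - {"delta_pos": [21, 638.5, 0], "turn": 0, "fingers": 60}
    - {"delta_pos": [21, 638.5, 0], "turn": 0, "fingers": 60}
    - {"delta_pos": [21, 638.5, 0], "turn": 0, "fingers": 60}
    - {"delta_pos": [21, 638.5, 0], "turn": 0, "fingers": 60}
    - {"delta_pos": [21, 638.5, 0], "turn": 0, "fingers": 60}
    - {"delta_pos": [21, 638.5, 0], "turn": 0, "fingers": 60}
    - {"delta_pos": [21, 638.5, -15], "turn": 0, "fingers": 60}

```text
time_s: 27.98
position: [0.5771, 0.3177, 0.1511]
tcp_rot: [[0.922, 0.004, -0.386], [0.386, 0.001, 0.922], [0.004, -1.0, -0.001]]
force: [1.5, 0.3, -0.5]
opening: 0.599
```

```bash
python3 - <<'E'
from h import *
st()
crop("side","s15",200,80,120,120,5)
T=capture("top"); crop("top","t15",280,120,200,160,4,T)
for n in ('valve1_center','valve2_center','valve3_center','cover2_knob','tray_in'): print(n,tips(n,'side'),tips(n,'top'))
st()
E
```

```text
t 27.98 pos [577.1 317.7 151.1] jawx deg 22.71 F [ 1.5  0.3 -0.5] M [-0.09 -0.07 -0.06] op 0.599 q [19.1 38.5 81.5 -0.  59.8 -3.6]
valve1_center [(0.73, [0.6438, -0.039, 0.0208]), (0.22, [0.5113, -0.2675, -0.0015])] [(0.67, [0.5751, 0.3197, 0.0008]), (0.39, [0.6457, -0.0415, 0.0215])]
valve2_center [(0.35, [0.4378, 0.1864, 0.0039]), (0.18, [0.6403, -0.0399, 0.0208])] [(0.58, [0.6725, -0.1496, 0.0212])]
valve3_center [(0.45, [0.4695, -0.0455, 0.0202])] [(0.41, [0.471, -0.0444, 0.0214]), (0.18, [0.7597, -0.139, 0.0004])]
cover2_knob [(0.97, [0.555, -0.3179, 0.051]), (0.64, [0.5809, 0.0825, -0.0036])] [(0.85, [0.5511, -0.3143, 0.0513]), (0.24, [0.5839, 0.0875, 0.0054])]
tray_in [(0.59, [0.5106, -0.2686, -0.0002])] [(0.64, [0.5128, -0.2672, 0.0036])]
t 28.58 pos [575.5 319.1 149.6] jawx deg 22.82 F [ 0.2 -0.1 -0.4] M [-0.09  0.04  0.02] op 0.603 q [19.3 38.6 81.5 -0.  59.8 -3.5]
```

View pics/s15.png

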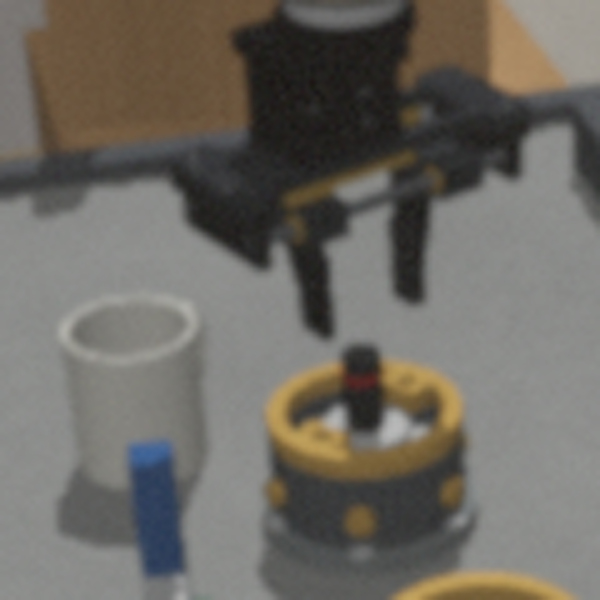

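View pics/t15.png

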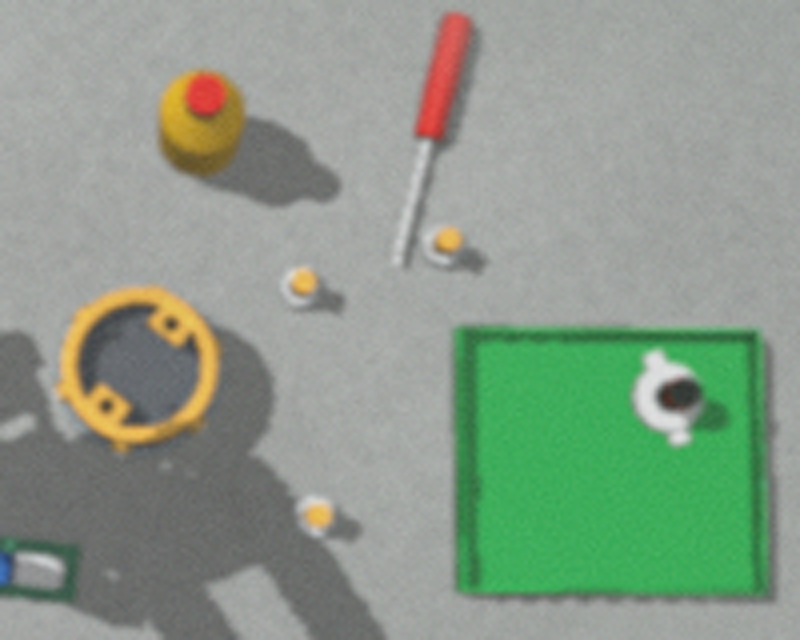

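Call:
jog_arm:
  steps:
    - {"delta_pos": [0, 0, -30], "turn": 0, "fingers": 60}
    - {"delta_pos": [0, 0, -53], "turn": 0, "fingers": 60}
    - {"delta_pos": [0, 0, -53], "turn": 0, "fingers": 60}
    - {"delta_pos": [0, 0, -53], "turn": 0, "fingers": 60}
    - {"delta_pos": [0, 0, -53], "turn": 0, "fingers": 0}
    - {"delta_pos": [0, 0, -53], "turn": 0, "fingers": 0}
    - {"delta_pos": [0, 0, -53], "turn": 0, "fingers": 0}
    - {"delta_pos": [0, 0, -53], "turn": 0, "fingers": 0}
    - {"delta_pos": [0, 0, -53], "turn": 0, "fingers": 0}
    - {"delta_pos": [0, 0, -53], "turn": 0, "fingers": 0}

```text
time_s: 29.42
position: [0.5755, 0.3191, 0.0969]
tcp_rot: [[0.922, 0.001, -0.388], [0.388, 0.0, 0.922], [0.001, -1.0, -0.0]]
force: [0.1, -0.7, 1.8]
opening: 0.267
```

```bash
python3 - <<'E'
from h import *
st()
E
```

```text
t 29.42 pos [575.5 319.1  96.9] jawx deg 22.83 F [ 0.1 -0.7  1.8] M [-0.09  0.17 -0.01] op 0.267 q [19.3 42.6 83.3  0.  54.1 -3.5]
```

Call:
jog_arm:
  steps:
    - {"delta_pos": [0, 0, 5], "turn": 0, "fingers": 0}
    - {"delta_pos": [0, 0, 12], "turn": 0, "fingers": 0}
    - {"delta_pos": [0, 0, 25], "turn": 0, "fingers": 0}
    - {"delta_pos": [0, 0, 50], "turn": 0, "fingers": 0}
    - {"delta_pos": [0, 0, 75], "turn": 0, "fingers": 0}
    - {"delta_pos": [0, 0, 75], "turn": 0, "fingers": 0}

```text
time_s: 29.92
position: [0.5789, 0.3204, 0.1778]
tcp_rot: [[0.922, 0.011, -0.388], [0.388, 0.004, 0.922], [0.012, -1.0, -0.001]]
force: [0.6, -0.8, -0.4]
opening: 0.268
```

```bash
python3 - <<'E'
from h import *
st()
crop("side","s16",210,80,120,120,5)
E
```

```text
t 29.92 pos [578.9 320.4 177.8] jawx deg 22.83 F [ 0.6 -0.8 -0.4] M [-0.03 -0.03 -0.  ] op 0.268 q [19.3 36.7 80.3  0.  62.4 -3.5]
```

View pics/s16.png

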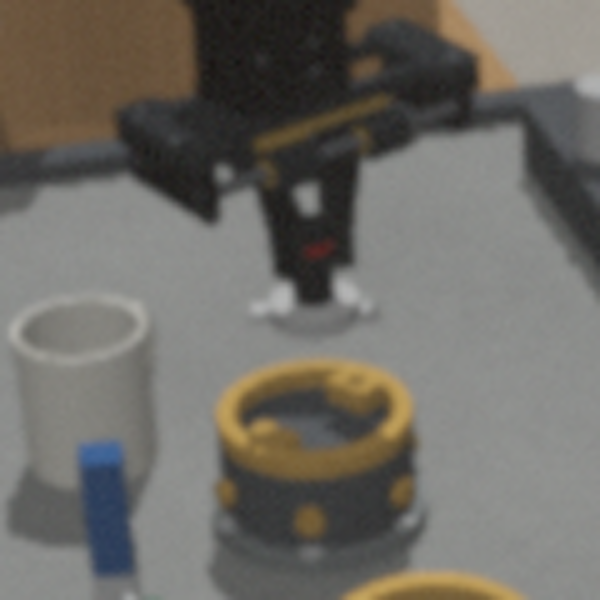

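Call:
jog_arm:
  steps:
    - {"delta_pos": [-113, -639, 0], "turn": 0, "fingers": 0}
    - {"delta_pos": [-113, -639, 0], "turn": 0, "fingers": 0}
    - {"delta_pos": [-113, -639, 0], "turn": 0, "fingers": 0}
    - {"delta_pos": [-113, -639, 0], "turn": 0, "fingers": 0}
    - {"delta_pos": [-113, -639, 0], "turn": 0, "fingers": 0}
    - {"delta_pos": [-113, -639, 0], "turn": 0, "fingers": 0}
    - {"delta_pos": [-113, -639, 0], "turn": 0, "fingers": 0}
    - {"delta_pos": [-113, -639, 0], "turn": 0, "fingers": 0}
    - {"delta_pos": [-113, -639, 0], "turn": 0, "fingers": 0}
    - {"delta_pos": [-113, -639, 0], "turn": 0, "fingers": 0}
    - {"delta_pos": [-113, -639, 0], "turn": 0, "fingers": 0}
    - {"delta_pos": [-113, -639, 0], "turn": 0, "fingers": 0}
    - {"delta_pos": [-113, -639, 0], "turn": 0, "fingers": 0}
    - {"delta_pos": [-113, -639, 0], "turn": 0, "fingers": 0}
    - {"delta_pos": [-113, -639, 0], "turn": 0, "fingers": 0}
    - {"delta_pos": [-113, -639, 0], "turn": 0, "fingers": 0}
    - {"delta_pos": [-113, -639, 0], "turn": 0, "fingers": 0}
    - {"delta_pos": [-113, -639, 0], "turn": 0, "fingers": 0}
    - {"delta_pos": [-113, -639, 0], "turn": 0, "fingers": 0}
    - {"delta_pos": [-113, -639, 0], "turn": 0, "fingers": 0}

```text
time_s: 31.63
position: [0.462, -0.3181, 0.1707]
tcp_rot: [[0.921, -0.002, -0.389], [0.389, 0.002, 0.921], [-0.001, -1.0, 0.002]]
force: [-0.7, 0.1, -1.2]
opening: 0.27
```

```bash
python3 - <<'E'
from h import *
st()
E
```

```text
t 31.63 pos [ 462.  -318.1  170.7] jawx deg 22.9 F [-0.7  0.1 -1.2] M [-0.05  0.01  0.01] op 0.27 q [-46.   30.6  95.1   0.   54.4 -68.9]
```

Call:
jog_arm:
  steps:
    - {"delta_pos": [0, 0, -40], "turn": 0, "fingers": 0}
    - {"delta_pos": [0, 0, -80], "turn": 0, "fingers": 0}
    - {"delta_pos": [0, 0, -110], "turn": 0, "fingers": 0}
    - {"delta_pos": [0, 0, -115], "turn": 0, "fingers": 0}
    - {"delta_pos": [0, 0, -117], "turn": 0, "fingers": 0}
    - {"delta_pos": [0, 0, -117], "turn": 0, "fingers": 0}

```text
time_s: 32.13
position: [0.4631, -0.3195, 0.0548]
tcp_rot: [[0.921, 0.0, -0.389], [0.389, -0.0, 0.921], [0.0, -1.0, -0.001]]
force: [0.2, -0.7, -0.8]
opening: 0.268
```

```bash
python3 - <<'E'
from h import *
st()
E
```

```text
t 32.13 pos [ 463.1 -319.5   54.8] jawx deg 22.91 F [ 0.2 -0.7 -0.8] M [-0.1   0.03  0.04] op 0.268 q [-46.   41.2  98.8   0.   39.9 -68.9]
```

Call:
jog_arm:
  steps:
    - {"delta_pos": [0, 0, -1.5], "turn": 0, "fingers": 0}
    - {"delta_pos": [0, 0, -3], "turn": 0, "fingers": 0}
    - {"delta_pos": [0, 0, -4], "turn": 0, "fingers": 0}
    - {"delta_pos": [0, 0, -4], "turn": 0, "fingers": 0}

```text
time_s: 32.47
position: [0.4628, -0.3204, 0.0513]
tcp_rot: [[0.922, 0.001, -0.388], [0.388, -0.001, 0.922], [0.001, -1.0, -0.002]]
force: [0.0, -1.0, -1.4]
opening: 0.267
```

```bash
python3 - <<'E'
from h import *
st()
E
```

```text
t 32.47 pos [ 462.8 -320.4   51.3] jawx deg 22.82 F [ 0.  -1.  -1.4] M [-0.08  0.09 -0.02] op 0.267 q [-46.1  41.5  98.9   0.   39.4 -68.9]
```

Call:
jog_arm:
  steps:
    - {"delta_pos": [0, 0, -0.7], "turn": 0, "fingers": 0}
    - {"delta_pos": [0, 0, -0.7], "turn": 0, "fingers": 0}
    - {"delta_pos": [0, 0, -0.5], "turn": 0, "fingers": 60}
    - {"delta_pos": [0, 0, -0.5], "turn": 0, "fingers": 60}
    - {"delta_pos": [0, 0, -0.5], "turn": 0, "fingers": 60}
    - {"delta_pos": [0, 0, -0.5], "turn": 0, "fingers": 60}
    - {"delta_pos": [0, 0, -0.5], "turn": 0, "fingers": 60}
    - {"delta_pos": [0, 0, 20], "turn": 0, "fingers": 60}
    - {"delta_pos": [0, 0, 60], "turn": 0, "fingers": 60}
    - {"delta_pos": [0, 0, 100], "turn": 0, "fingers": 60}
    - {"delta_pos": [-70, 60, 114], "turn": 0, "fingers": 60}
    - {"delta_pos": [-70, 60, 114], "turn": 0, "fingers": 60}
    - {"delta_pos": [-70, 60, 114], "turn": 0, "fingers": 60}

```text
time_s: 33.55
position: [0.3868, -0.2539, 0.1646]
tcp_rot: [[0.921, -0.007, -0.388], [0.388, 0.007, 0.921], [-0.003, -1.0, 0.009]]
force: [-1.1, 0.2, -0.5]
opening: 0.6
```

```bash
python3 - <<'E'
from h import *
st()
T=capture("top"); crop("top","t17",280,120,200,160,4,T)
S=capture("side"); crop("side","s17",240,220,200,180,4,S)
for n in ('valve1_center','valve2_center','valve3_center','cover1_knob'): print(n,tips(n,'side'),tips(n,'top'))
hsv=cv2.cvtColor(T,cv2.COLOR_RGB2HSV)
m=cv2.inRange(hsv,(12,100,140),(30,255,255)); m[:, :345]=0; m[:,410:]=0; m[:165]=0;m[260:]=0
n,l,s,c=cv2.connectedComponentsWithStats(m)
for i in range(1,n):
    if s[i][4]>8: print(s[i][4],c[i],unproj("top",c[i],.044).round(4))
E
```

```text
t 33.55 pos [ 386.8 -253.9  164.6] jawx deg 22.86 F [-1.1  0.2 -0.5] M [0.02 0.03 0.07] op 0.6 q [-47.2  25.  108.9  -0.   46.6 -70. ]
valve1_center [(0.69, [0.644, -0.037, 0.0194])] [(0.65, [0.6433, -0.037, 0.021]), (0.61, [0.459, 0.4273, 0.0011])]
valve2_center [(0.63, [0.6719, -0.1494, 0.0211])] [(0.42, [0.6725, -0.1516, 0.0238])]
valve3_center [(0.42, [0.4691, -0.0459, 0.016])] [(0.44, [0.4711, -0.0437, 0.0231])]
cover1_knob [(0.97, [0.4611, -0.3192, 0.0558])] [(0.46, [0.4577, -0.3177, 0.0512])]
30 [391.63333333 179.63333333] [[ 0.6741 -0.1513  0.044 ]]
25 [355.6  190.04] [[ 0.6446 -0.0422  0.044 ]]
21 [359.38095238 248.42857143] [[ 0.4707 -0.0485  0.044 ]]
```

View pics/s17.png

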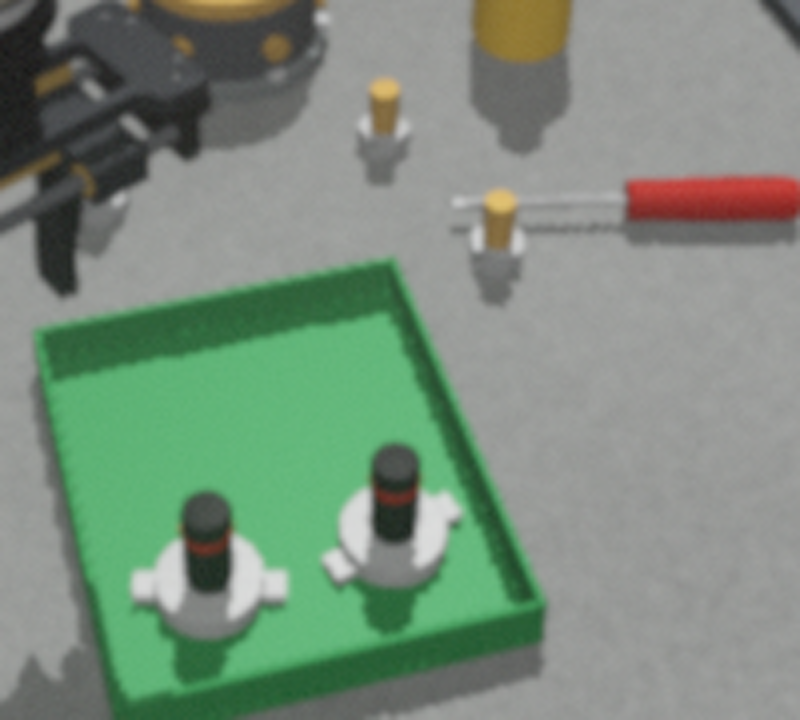

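View pics/t17.png

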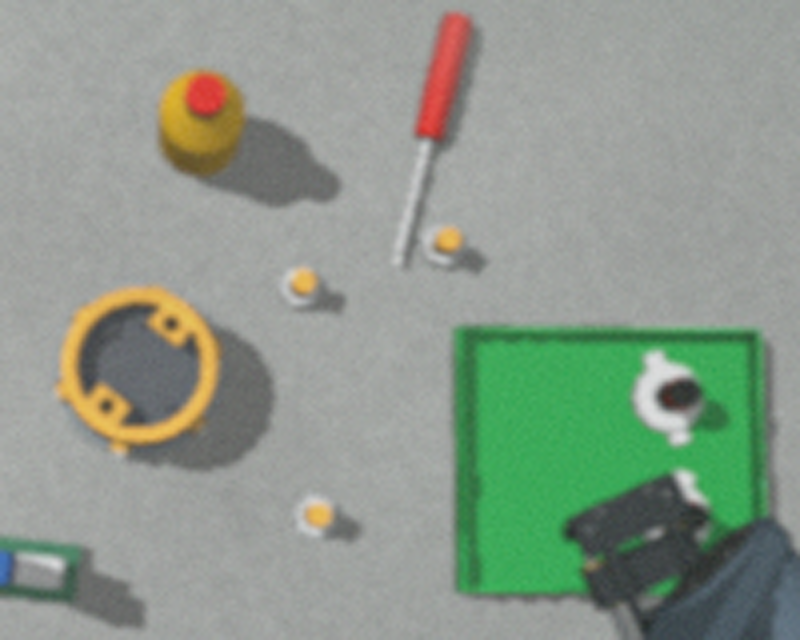

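Call:
jog_arm:
  steps:
    - {"delta_pos": [77, 214, 0], "turn": 0, "fingers": 50}
    - {"delta_pos": [77, 214, 0], "turn": 0, "fingers": 50}
    - {"delta_pos": [77, 214, 0], "turn": 0, "fingers": 50}
    - {"delta_pos": [77, 214, 0], "turn": 0, "fingers": 50}
    - {"delta_pos": [77, 214, 0], "turn": 0, "fingers": 50}
    - {"delta_pos": [77, 214, 0], "turn": 0, "fingers": 50}
    - {"delta_pos": [77, 214, 0], "turn": 0, "fingers": 50}
    - {"delta_pos": [77, 214, -40], "turn": 0, "fingers": 50}
    - {"delta_pos": [77, 214, -80], "turn": 0, "fingers": 50}
    - {"delta_pos": [77, 214, -80], "turn": 0, "fingers": 50}
    - {"delta_pos": [77, 214, -80], "turn": 0, "fingers": 50}
    - {"delta_pos": [77, 214, -80], "turn": 0, "fingers": 50}

```text
time_s: 35.05
position: [0.4699, -0.0469, 0.0852]
tcp_rot: [[0.922, 0.001, -0.387], [0.387, -0.0, 0.922], [0.001, -1.0, -0.001]]
force: [0.3, 0.8, 0.7]
opening: 0.502
```

```bash
python3 - <<'E'
from h import *
st()
crop("side","s18",210,200,120,110,5)
st()
E
```

```text
t 35.05 pos [469.9 -46.9  85.2] jawx deg 22.77 F [0.3 0.8 0.7] M [-0.12  0.02  0.01] op 0.502 q [-19.3  34.1 111.2  -0.   34.6 -42. ]
t 35.1 pos [470.6 -47.   86.2] jawx deg 22.77 F [-0.2 -0.3 -0.9] M [-0.04 -0.01 -0.  ] op 0.501 q [-19.3  34.  111.2  -0.   34.5 -42. ]
```

View pics/s18.png

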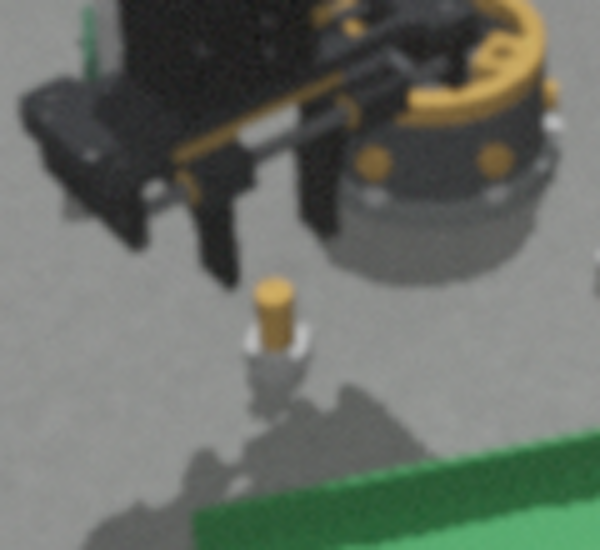

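Call:
jog_arm:
  steps:
    - {"delta_pos": [0, 0.5, -30], "turn": 0, "fingers": 50}
    - {"delta_pos": [0, 0.5, -53], "turn": 0, "fingers": 50}
    - {"delta_pos": [0, 0.5, -53], "turn": 0, "fingers": 50}
    - {"delta_pos": [0, 0.5, -53], "turn": 0, "fingers": 0}
    - {"delta_pos": [0, 0.5, -53], "turn": 0, "fingers": 0}
    - {"delta_pos": [0, 0.5, -53], "turn": 0, "fingers": 0}
    - {"delta_pos": [0, 0.5, -53], "turn": 0, "fingers": 0}
    - {"delta_pos": [0, 0.5, -53], "turn": 0, "fingers": 0}
    - {"delta_pos": [0, 0.5, -53], "turn": 0, "fingers": 0}

```text
time_s: 35.85
position: [0.47, -0.0457, 0.0324]
tcp_rot: [[0.922, 0.002, -0.388], [0.388, -0.001, 0.922], [0.002, -1.0, -0.001]]
force: [-0.6, -0.6, 8.5]
opening: 0.197
```

```bash
python3 - <<'E'
from h import *
st()
E
```

```text
t 35.85 pos [470.  -45.7  32.4] jawx deg 22.83 F [-0.6 -0.6  8.5] M [-0.14  0.16 -0.01] op 0.197 q [-19.1  40.5 112.5  -0.   27.  -42. ]
```

Call:
jog_arm:
  steps:
    - {"delta_pos": [0, 0, 25], "turn": 0, "fingers": 0}
    - {"delta_pos": [0, 0, 60], "turn": 0, "fingers": 0}
    - {"delta_pos": [0, 0, 70], "turn": 0, "fingers": 0}
    - {"delta_pos": [-5, -159, 70], "turn": 0, "fingers": 0}
    - {"delta_pos": [-5, -159, 70], "turn": 0, "fingers": 0}
    - {"delta_pos": [-5, -159, 70], "turn": 0, "fingers": 0}
    - {"delta_pos": [-5, -159, 70], "turn": 0, "fingers": 0}
    - {"delta_pos": [-5, -159, 70], "turn": 0, "fingers": 0}
    - {"delta_pos": [-5, -159, 40], "turn": 0, "fingers": 0}
    - {"delta_pos": [-5, -159, 15], "turn": 0, "fingers": 0}
    - {"delta_pos": [-5, -159, 8], "turn": 0, "fingers": 0}
    - {"delta_pos": [-5, -159, 8], "turn": 0, "fingers": 0}
    - {"delta_pos": [-5, -159, 8], "turn": 0, "fingers": 0}

```text
time_s: 36.93
position: [0.4643, -0.204, 0.0394]
tcp_rot: [[0.921, -0.001, -0.388], [0.388, 0.001, 0.921], [-0.0, -1.0, 0.001]]
force: [0.5, -0.0, -0.9]
opening: 0.197
```

```bash
python3 - <<'E'
from h import *
st()
crop("side","s19",220,230,140,120,5)
st()
E
```

```text
t 36.93 pos [ 464.3 -204.    39.4] jawx deg 22.85 F [ 0.5 -0.  -0.9] M [-0.02 -0.01  0.01] op 0.197 q [-36.4  40.7 107.2   0.   32.2 -59.2]
t 36.98 pos [ 464.7 -204.3   39.9] jawx deg 22.86 F [-0.3  0.6 -1.2] M [-0.05  0.01  0.01] op 0.2 q [-36.4  40.6 107.2   0.   32.2 -59.2]
```

View pics/s19.png

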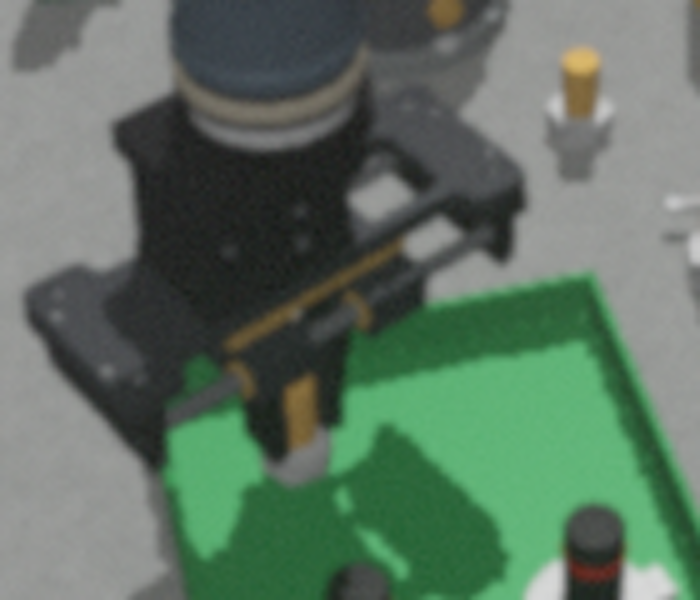

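Lower to touch, release, lift and look at the remaining valves.

Call:
jog_arm:
  steps:
    - {"delta_pos": [0, 0, -1], "turn": 0, "fingers": 0}
    - {"delta_pos": [0, 0, -2], "turn": 0, "fingers": 0}
    - {"delta_pos": [0, 0, -2.7], "turn": 0, "fingers": 0}
    - {"delta_pos": [0, 0, -2.7], "turn": 0, "fingers": 0}

```text
time_s: 37.32
position: [0.4646, -0.2045, 0.037]
tcp_rot: [[0.922, 0.001, -0.388], [0.388, -0.001, 0.922], [0.0, -1.0, -0.001]]
force: [-0.1, -0.2, -0.4]
opening: 0.201
```

```bash
python3 - <<'E'
from h import *
st()
E
```

```text
t 37.32 pos [ 464.6 -204.5   37. ] jawx deg 22.84 F [-0.1 -0.2 -0.4] M [-0.09  0.04 -0.02] op 0.201 q [-36.4  40.9 107.2  -0.   31.8 -59.2]
```

Call:
jog_arm:
  steps:
    - {"delta_pos": [0, 0, 0], "turn": 0, "fingers": 45}
    - {"delta_pos": [0, 0, 0], "turn": 0, "fingers": 45}
    - {"delta_pos": [0, 0, 0], "turn": 0, "fingers": 45}
    - {"delta_pos": [0, 0, 0], "turn": 0, "fingers": 45}
    - {"delta_pos": [0, 0, 20], "turn": 0, "fingers": 45}
    - {"delta_pos": [0, 0, 60], "turn": 0, "fingers": 45}
    - {"delta_pos": [0, 0, 80], "turn": 0, "fingers": 45}
    - {"delta_pos": [0, 0, 80], "turn": 0, "fingers": 45}

```text
time_s: 37.98
position: [0.4667, -0.2061, 0.1204]
tcp_rot: [[0.922, 0.007, -0.388], [0.388, -0.005, 0.922], [0.004, -1.0, -0.007]]
force: [1.1, -1.2, -0.1]
opening: 0.449
```

```bash
python3 - <<'E'
from h import *
st()
S=capture("side"); crop("side","s20",220,210,160,145,5,S)
T=capture("top"); crop("top","t20",280,120,200,160,4,T)
for n in ('valve1_center','valve2_center'): print(n,tips(n,'side'),tips(n,'top'))
E
```

```text
t 37.98 pos [ 466.7 -206.1  120.4] jawx deg 22.83 F [ 1.1 -1.2 -0.1] M [-0.13 -0.04 -0.  ] op 0.449 q [-36.4  32.  105.    0.   42.6 -59.2]
valve1_center [(0.73, [0.6425, -0.0389, 0.0228])] [(0.5, [0.6433, -0.0404, 0.0221])]
valve2_center [(0.59, [0.6691, -0.1495, 0.0198])] [(0.55, [0.6721, -0.1502, 0.0242])]
```

View pics/s20.png

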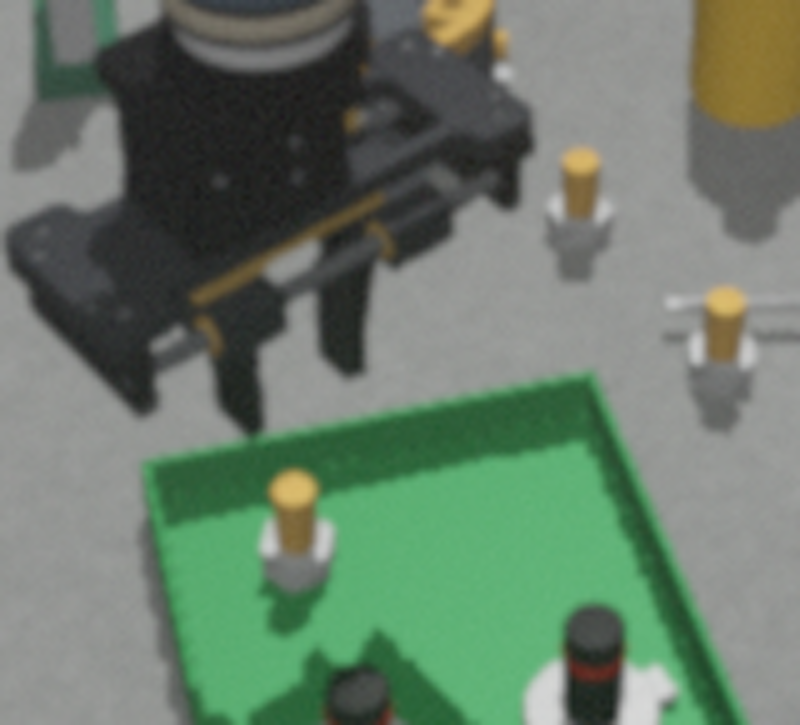

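View pics/t20.png

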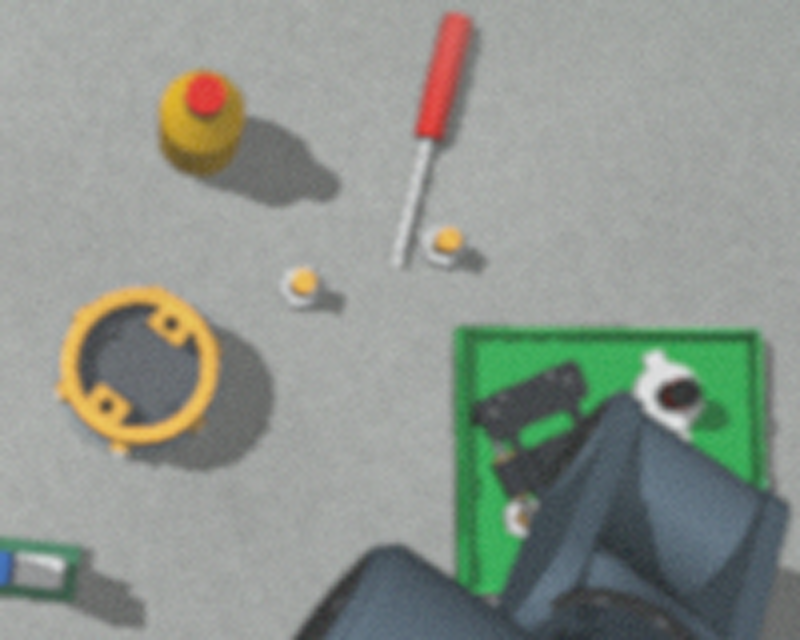

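Call:
jog_arm:
  steps:
    - {"delta_pos": [207, 54, 0], "turn": -36, "fingers": 50}
    - {"delta_pos": [207, 54, 0], "turn": -36, "fingers": 50}
    - {"delta_pos": [207, 54, 0], "turn": -36, "fingers": 50}
    - {"delta_pos": [207, 54, 0], "turn": -36, "fingers": 50}
    - {"delta_pos": [207, 54, 0], "turn": -36, "fingers": 50}
    - {"delta_pos": [207, 54, 0], "turn": -36, "fingers": 50}
    - {"delta_pos": [207, 54, 0], "turn": -36, "fingers": 50}
    - {"delta_pos": [207, 54, -30], "turn": -36, "fingers": 50}
    - {"delta_pos": [207, 54, -35], "turn": -36, "fingers": 50}
    - {"delta_pos": [207, 54, -35], "turn": -36, "fingers": 50}
    - {"delta_pos": [207, 54, -35], "turn": -36, "fingers": 50}

```text
time_s: 39.2
position: [0.6694, -0.1507, 0.0806]
tcp_rot: [[0.974, -0.004, 0.229], [-0.229, 0.001, 0.974], [-0.004, -1.0, 0.0]]
force: [0.8, -0.5, 0.5]
opening: 0.496
```

```bash
python3 - <<'E'
from h import *
st()
S=capture("side"); crop("side","s21",300,190,140,120,5,S)
T=capture("top"); crop("top","t21",340,120,100,100,6,T)
print(tips('valve2_center','side'),tips('valve2_center','top'))
st()
E
```

```text
t 39.2 pos [ 669.4 -150.7   80.6] jawx deg -13.21 F [ 0.8 -0.5  0.5] M [-0.1   0.09 -0.01] op 0.496 q [-22.   45.6  78.9  -0.   55.6  -8.8]
[(0.73, [0.6714, -0.1511, 0.0213]), (0.72, [0.5803, 0.0855, -0.0049])] []
t 39.4 pos [ 671.7 -151.1   82.9] jawx deg -13.2 F [-0.4  0.  -0.1] M [-0.11  0.1   0.02] op 0.5 q [-22.   45.5  78.8  -0.   55.6  -8.8]
```

View pics/s21.png

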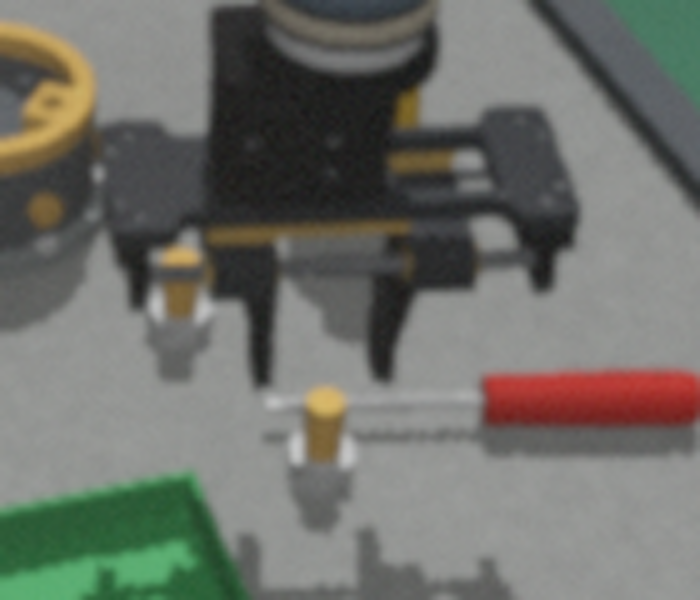

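Call:
jog_arm:
  steps:
    - {"delta_pos": [0, 0, -30], "turn": 0, "fingers": 50}
    - {"delta_pos": [0, 0, -48], "turn": 0, "fingers": 50}
    - {"delta_pos": [0, 0, -48], "turn": 0, "fingers": 50}
    - {"delta_pos": [0, 0, -48], "turn": 0, "fingers": 0}
    - {"delta_pos": [0, 0, -48], "turn": 0, "fingers": 0}
    - {"delta_pos": [0, 0, -48], "turn": 0, "fingers": 0}
    - {"delta_pos": [0, 0, -48], "turn": 0, "fingers": 0}
    - {"delta_pos": [0, 0, -48], "turn": 0, "fingers": 0}
    - {"delta_pos": [0, 0, -48], "turn": 0, "fingers": 0}

```text
time_s: 40.15
position: [0.6724, -0.1508, 0.0349]
tcp_rot: [[0.974, 0.003, 0.228], [-0.228, -0.001, 0.974], [0.003, -1.0, -0.0]]
force: [0.6, -0.4, 3.7]
opening: 0.203
```

```bash
python3 - <<'E'
from h import *
st()
E
```

```text
t 40.15 pos [ 672.4 -150.8   34.9] jawx deg -13.17 F [ 0.6 -0.4  3.7] M [-0.08  0.07  0.01] op 0.203 q [-21.9  49.3  79.5   0.   51.   -8.7]
```

Call:
jog_arm:
  steps:
    - {"delta_pos": [0, 0, 25], "turn": 0, "fingers": 0}
    - {"delta_pos": [0, 0, 60], "turn": 0, "fingers": 0}
    - {"delta_pos": [0, 0, 70], "turn": 0, "fingers": 0}
    - {"delta_pos": [-117, -54, 70], "turn": 0, "fingers": 0}
    - {"delta_pos": [-117, -54, 70], "turn": 0, "fingers": 0}
    - {"delta_pos": [-117, -54, 70], "turn": 0, "fingers": 0}
    - {"delta_pos": [-117, -54, 70], "turn": 0, "fingers": 0}
    - {"delta_pos": [-117, -54, 70], "turn": 0, "fingers": 0}
    - {"delta_pos": [-117, -54, 40], "turn": 0, "fingers": 0}
    - {"delta_pos": [-117, -54, 15], "turn": 0, "fingers": 0}
    - {"delta_pos": [-117, -54, 8], "turn": 0, "fingers": 0}
    - {"delta_pos": [-117, -54, 6], "turn": 0, "fingers": 0}
    - {"delta_pos": [-117, -54, 5.5], "turn": 0, "fingers": 0}
    - {"delta_pos": [-117, -54, 5.5], "turn": 0, "fingers": 0}

```text
time_s: 41.32
position: [0.5557, -0.2044, 0.0392]
tcp_rot: [[0.974, 0.001, 0.227], [-0.227, -0.001, 0.974], [0.002, -1.0, -0.0]]
force: [-0.5, 0.7, -0.9]
opening: 0.199
```

```bash
python3 - <<'E'
from h import *
st()
S=capture("side"); crop("side","s22",260,230,140,120,5,S)
st()
E
```

```text
t 41.32 pos [ 555.7 -204.4   39.2] jawx deg -13.13 F [-0.5  0.7 -0.9] M [-0.07  0.06 -0.01] op 0.199 q [-31.   44.   94.7   0.   41.2 -17.9]
t 41.37 pos [ 555.7 -204.5   39.4] jawx deg -13.13 F [ 0.1 -0.5 -0.8] M [-0.08  0.11 -0.01] op 0.195 q [-31.   44.   94.7   0.   41.2 -17.9]
```

View pics/s22.png

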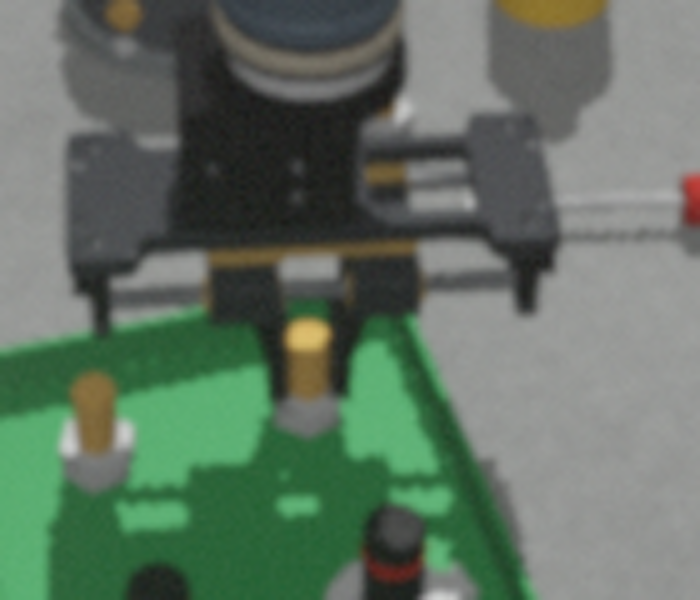

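Call:
jog_arm:
  steps:
    - {"delta_pos": [0, 0, -1], "turn": 0, "fingers": 0}
    - {"delta_pos": [0, 0, -1.3], "turn": 0, "fingers": 0}
    - {"delta_pos": [0, 0, -1.3], "turn": 0, "fingers": 45}
    - {"delta_pos": [0, 0, -1.3], "turn": 0, "fingers": 45}
    - {"delta_pos": [0, 0, -1.3], "turn": 0, "fingers": 45}
    - {"delta_pos": [0, 0, -1.3], "turn": 0, "fingers": 45}
    - {"delta_pos": [0, 0, 20], "turn": 0, "fingers": 45}
    - {"delta_pos": [0, 0, 60], "turn": 0, "fingers": 45}
    - {"delta_pos": [0, 0, 80], "turn": 0, "fingers": 45}
    - {"delta_pos": [88, 165, 80], "turn": 0, "fingers": 50}
    - {"delta_pos": [88, 165, 80], "turn": 0, "fingers": 50}
    - {"delta_pos": [88, 165, 80], "turn": 0, "fingers": 50}
    - {"delta_pos": [88, 165, 80], "turn": 0, "fingers": 50}
    - {"delta_pos": [88, 165, 80], "turn": 0, "fingers": 50}
    - {"delta_pos": [88, 165, 80], "turn": 0, "fingers": 50}
    - {"delta_pos": [88, 165, 45], "turn": 0, "fingers": 50}
    - {"delta_pos": [88, 165, 45], "turn": 0, "fingers": 50}
    - {"delta_pos": [88, 165, 45], "turn": 0, "fingers": 50}

```text
time_s: 42.87
position: [0.6398, -0.0397, 0.0821]
tcp_rot: [[0.974, -0.006, 0.228], [-0.228, 0.001, 0.974], [-0.007, -1.0, -0.0]]
force: [-0.4, -0.6, 0.3]
opening: 0.501
```

```bash
python3 - <<'E'
from h import *
st()
S=capture("side"); crop("side","s23",250,190,160,145,5,S)
T=capture("top"); crop("top","t23",280,120,200,160,4,T)
print(tips('valve1_center','side'),tips('valve1_center','top'))
st()
E
```

```text
t 42.87 pos [639.8 -39.7  82.1] jawx deg -13.21 F [-0.4 -0.6  0.3] M [-0.08  0.05 -0.01] op 0.501 q [-13.5  42.9  86.   -0.   51.5  -0.3]
[(0.73, [0.5563, -0.2038, 0.0248]), (0.59, [0.6412, -0.0383, 0.023])] []
t 43.07 pos [643.  -40.5  85.5] jawx deg -13.25 F [ 0.1 -0.3 -0. ] M [-0.14  0.08 -0.06] op 0.501 q [-13.5  42.6  85.8  -0.   51.4  -0.3]
```

View pics/s23.png

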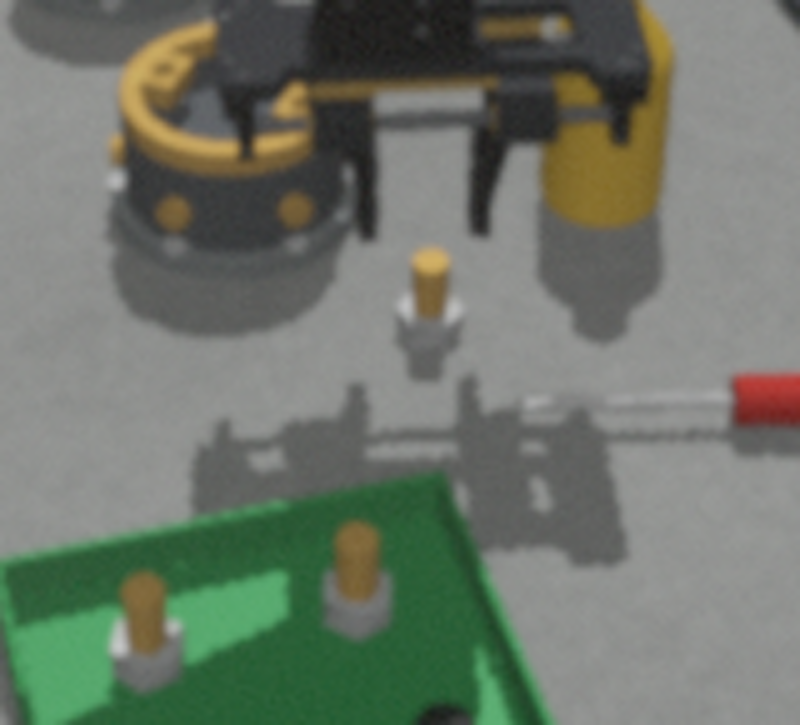

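View pics/t23.png

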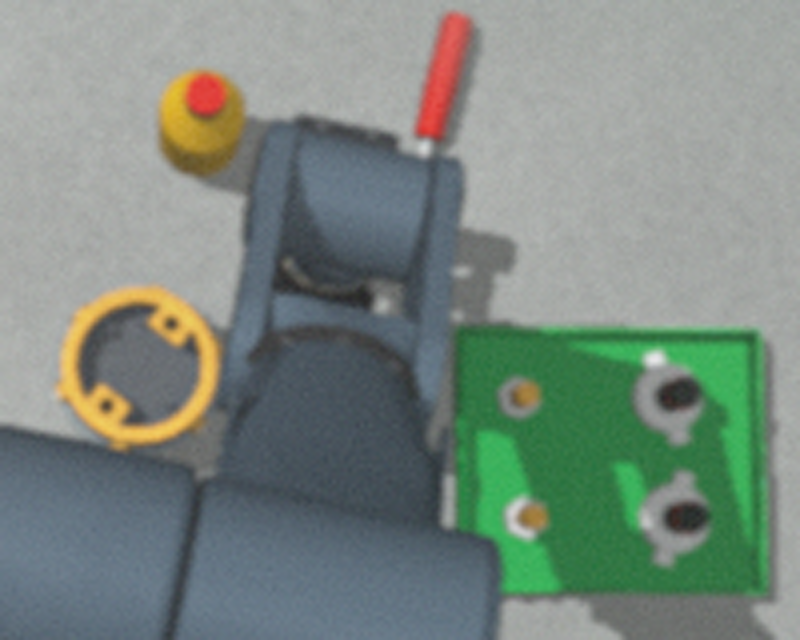

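Call:
jog_arm:
  steps:
    - {"delta_pos": [0.5, 1, -30], "turn": 0, "fingers": 50}
    - {"delta_pos": [0.5, 1, -50], "turn": 0, "fingers": 50}
    - {"delta_pos": [0.5, 1, -50], "turn": 0, "fingers": 50}
    - {"delta_pos": [0.5, 1, -50], "turn": 0, "fingers": 0}
    - {"delta_pos": [0.5, 1, -50], "turn": 0, "fingers": 0}
    - {"delta_pos": [0.5, 1, -50], "turn": 0, "fingers": 0}
    - {"delta_pos": [0.5, 1, -50], "turn": 0, "fingers": 0}
    - {"delta_pos": [0.5, 1, -50], "turn": 0, "fingers": 0}
    - {"delta_pos": [0.5, 1, -50], "turn": 0, "fingers": 0}

```text
time_s: 43.82
position: [0.6438, -0.0387, 0.0353]
tcp_rot: [[0.974, 0.002, 0.228], [-0.228, -0.001, 0.974], [0.002, -1.0, -0.0]]
force: [0.1, 0.5, 3.9]
opening: 0.195
```

```bash
python3 - <<'E'
from h import *
st()
E
```

```text
t 43.82 pos [643.8 -38.7  35.3] jawx deg -13.17 F [0.1 0.5 3.9] M [-0.13  0.12 -0.02] op 0.195 q [-13.3  46.9  86.6  -0.   46.3  -0.2]
```

Call:
jog_arm:
  steps:
    - {"delta_pos": [0, 0, 25], "turn": 0, "fingers": 0}
    - {"delta_pos": [0, 0, 60], "turn": 0, "fingers": 0}
    - {"delta_pos": [0, 0, 90], "turn": 0, "fingers": 0}
    - {"delta_pos": [-134, -213, 90], "turn": 0, "fingers": 0}
    - {"delta_pos": [-134, -213, 90], "turn": 0, "fingers": 0}
    - {"delta_pos": [-134, -213, 90], "turn": 0, "fingers": 0}
    - {"delta_pos": [-134, -213, 90], "turn": 0, "fingers": 0}
    - {"delta_pos": [-134, -213, 90], "turn": 0, "fingers": 0}
    - {"delta_pos": [-134, -213, 90], "turn": 0, "fingers": 0}
    - {"delta_pos": [-134, -213, 90], "turn": 0, "fingers": 0}
    - {"delta_pos": [-134, -213, 90], "turn": 0, "fingers": 0}
    - {"delta_pos": [-134, -213, 50], "turn": 0, "fingers": 0}
    - {"delta_pos": [-134, -213, 20], "turn": 0, "fingers": 0}
    - {"delta_pos": [-134, -213, 8], "turn": 0, "fingers": 0}
    - {"delta_pos": [-134, -213, 6], "turn": 0, "fingers": 0}
    - {"delta_pos": [-134, -213, 5.5], "turn": 0, "fingers": 0}
    - {"delta_pos": [-134, -213, 5.5], "turn": 0, "fingers": 0}

```text
time_s: 45.23
position: [0.5097, -0.2508, 0.04]
tcp_rot: [[0.974, 0.001, 0.227], [-0.227, -0.0, 0.974], [0.001, -1.0, -0.0]]
force: [1.5, 0.2, -0.9]
opening: 0.197
```

```bash
python3 - <<'E'
from h import *
st()
S=capture("side"); crop("side","s24",240,240,160,145,5,S)
st()
E
```

```text
t 45.23 pos [ 509.7 -250.8   40. ] jawx deg -13.09 F [ 1.5  0.2 -0.9] M [-0.08  0.06  0.03] op 0.197 q [-37.5  42.9  98.3   0.   38.8 -24.4]
t 45.28 pos [ 509.8 -251.1   40.3] jawx deg -13.11 F [ 0.2 -1.1 -0.8] M [-0.12  0.02 -0.  ] op 0.194 q [-37.5  42.8  98.3   0.   38.8 -24.4]
```

View pics/s24.png

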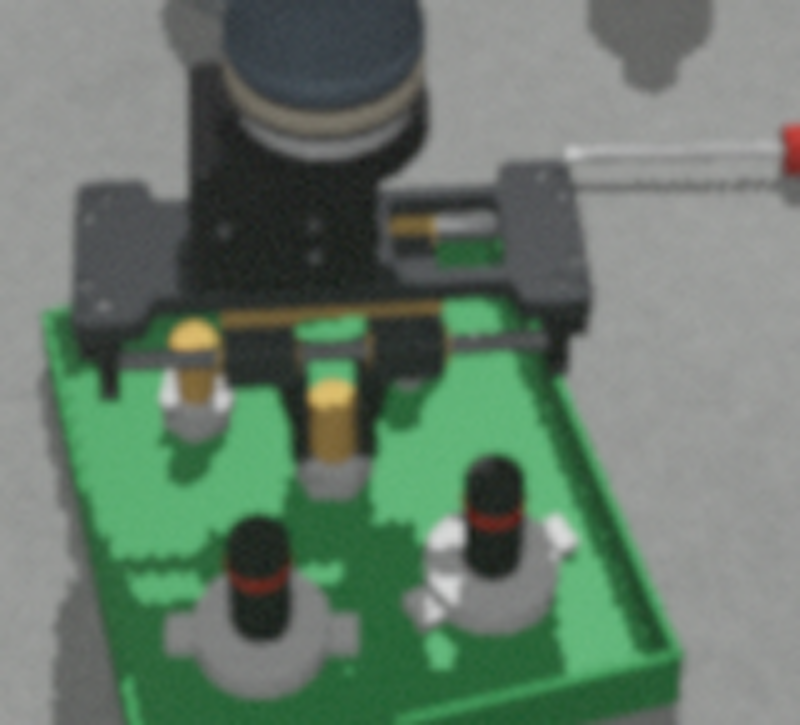

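Call:
jog_arm:
  steps:
    - {"delta_pos": [0, 0, -1], "turn": 0, "fingers": 0}
    - {"delta_pos": [0, 0, -1.5], "turn": 0, "fingers": 0}
    - {"delta_pos": [0, 0, -1.5], "turn": 0, "fingers": 45}
    - {"delta_pos": [0, 0, -1.5], "turn": 0, "fingers": 45}
    - {"delta_pos": [0, 0, -1.5], "turn": 0, "fingers": 45}
    - {"delta_pos": [0, 0, -1.5], "turn": 0, "fingers": 45}
    - {"delta_pos": [0, 0, 20], "turn": 0, "fingers": 45}
    - {"delta_pos": [0, 0, 60], "turn": 0, "fingers": 45}
    - {"delta_pos": [0, 0, 100], "turn": 0, "fingers": 45}
    - {"delta_pos": [0, 0, 160], "turn": 0, "fingers": 45}
    - {"delta_pos": [0, 0, 160], "turn": 0, "fingers": 45}
    - {"delta_pos": [-110, 250, 160], "turn": 0, "fingers": 45}
    - {"delta_pos": [-110, 250, 160], "turn": 0, "fingers": 45}
    - {"delta_pos": [-110, 250, 160], "turn": 0, "fingers": 45}
    - {"delta_pos": [-110, 250, 160], "turn": 0, "fingers": 45}
    - {"delta_pos": [-110, 250, 160], "turn": 0, "fingers": 45}
    - {"delta_pos": [-110, 250, 160], "turn": 0, "fingers": 45}
    - {"delta_pos": [-110, 250, 160], "turn": 0, "fingers": 45}
    - {"delta_pos": [-110, 250, 160], "turn": 0, "fingers": 45}
    - {"delta_pos": [-110, 250, 160], "turn": 0, "fingers": 45}

```text
time_s: 46.95
position: [0.3984, -0.0006, 0.1999]
tcp_rot: [[0.974, 0.001, 0.225], [-0.225, -0.0, 0.974], [0.001, -1.0, -0.0]]
force: [0.2, -0.4, 0.2]
opening: 0.452
```

```bash
python3 - <<'E'
from h import *
st()
S=capture("side"); cv2.imwrite("pics/s25.png",cv2.resize(S[90:400,180:460],None,fx=2.5,fy=1.9)[:,:,::-1]); 
T=capture("top"); crop("top","t25",170,110,320,180,2,T)
for n in ('valve1_center','valve2_center','valve3_center','valve4_center','spanner_mid','spanner_grip','oil_can','mug','screwdriver','cover1_knob','cover2_knob'): print(n,tips(n,'side'),tips(n,'top'))
st()
E
```

```text
t 46.95 pos [398.4  -0.6 199.9] jawx deg -13.02 F [ 0.2 -0.4  0.2] M [-0.08  0.06  0.  ] op 0.452 q [-16.3  16.9 115.6  -0.   47.5  -3.2]
valve1_center [] [(0.58, [0.5081, -0.2518, 0.0227])]
valve2_center [(0.48, [0.5547, -0.2033, 0.026])] [(0.51, [0.5538, -0.2023, 0.0293])]
valve3_center [(0.5, [0.4647, -0.2042, 0.0226])] [(0.4, [0.4672, -0.2036, 0.0252])]
valve4_center [(0.67, [0.5725, 0.3179, -0.0011])] []
spanner_mid [(0.59, [0.4412, 0.1868, 0.0076])] [(0.51, [0.4407, 0.1874, 0.0107])]
spanner_grip [(0.73, [0.4383, 0.1871, 0.117])] [(0.52, [0.4391, 0.1865, 0.1176])]
oil_can [(0.92, [0.7571, 0.0365, 0.0035]), (0.53, [0.4624, -0.2028, 0.0253])] [(0.79, [0.7671, 0.033, -0.0009])]
mug [(0.59, [0.4563, 0.4281, 0.0031])] [(0.62, [0.4569, 0.4282, 0.0013])]
screwdriver [(0.9, [0.7584, -0.1434, 0.0004])] [(0.72, [0.7602, -0.1379, 0.0017])]
cover1_knob [(0.64, [0.4608, -0.3232, 0.0579])] [(0.71, [0.4604, -0.3205, 0.0545]), (0.53, [0.7655, 0.0319, 0.0015]), (0.2, [0.5838, 0.0848, 0.0658])]
cover2_knob [(0.58, [0.5561, -0.3176, 0.0482])] [(0.49, [0.5516, -0.315, 0.05])]
t 48.15 pos [398.8  -1.5 199.6] jawx deg -13.17 F [-0.1  0.5 -0.1] M [-0.1   0.07  0.03] op 0.452 q [-16.4  16.9 115.5  -0.   47.5  -3.2]
```

View pics/s25.png

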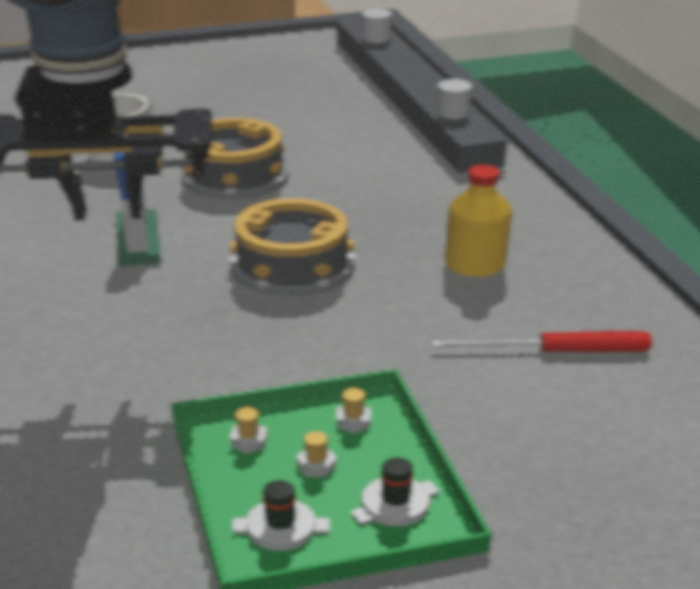

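View pics/t25.png

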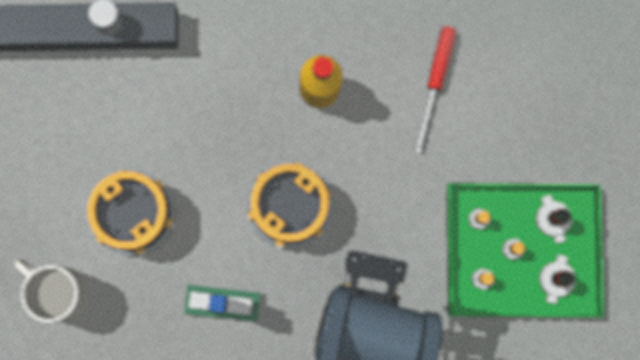

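```bash
python3 - <<'E'
from h import *
T=capture("top"); cv2.imwrite("pics/t26.png",T[:,:,::-1]); S=capture("side"); cv2.imwrite("pics/s26.png",S[:,:,::-1]); st()
E
```

```text
t 48.25 pos [398.9  -1.5 199.6] jawx deg -13.18 F [ 0.3 -0.1  0. ] M [-0.16  0.05  0.05] op 0.452 q [-16.4  16.9 115.5   0.   47.5  -3.2]
```

View pics/t26.png

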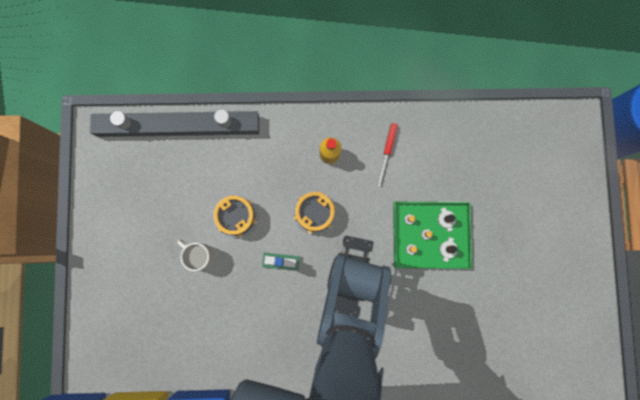

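View pics/s26.png

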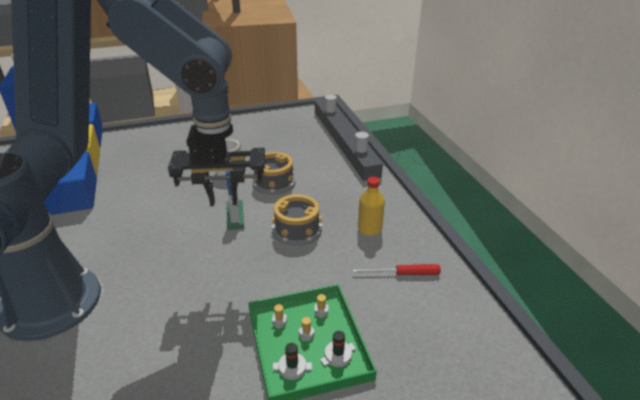

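```bash
python3 - <<'E'
from h import *
T=capture("top").astype(float)
for pts in ([(126,124),(206,226)],[(613,103),(533,206)]):
    P=np.array([unproj("top",dark(T,199.5+x/5,179.5+y/5),.0735)[0] for x,y in pts]);d=P[0]-P[1]
    print(np.degrees(np.arctan2(d[1],d[0])))
print(hand_in())
E
```

```text
37.31882593346351
-39.24841188873174
the job is handed in; nothing more can be done
None
```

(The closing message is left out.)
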